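# Zero a contact probe in its cup and check an adapter's earth rail

### The arm

A 6-joint arm with a two-finger parallel gripper is mounted at the origin on the work surface. World frame = base frame: x ahead of the robot, y to its left, z up, the work surface at z = 0. Lengths are in m, angles in degrees, forces in N, time in s.
With the tool pointing down it reaches from about 0.35 to 0.775 m from the base axis. Payload 7.3 kg.
Tool frame: the origin (TCP) lies on the centre line of the jaws, within the pads' length; the fingertips stand 11 mm ahead of it and the grasp point (between the pads) lies 8 mm behind it; z points along the fingers, y is the direction in which the jaws open and shut (so a half turn about z gives the same grasp; the last joint's range is limited). The gripper opens to 92 mm and grips with 3 to 60 N. Pads are 19 mm wide; open, the fingers measure 130 mm over their backs; the gripper's body (75 mm by 190 mm) begins 47 mm behind the grasp point.
Start: joints at [-84.282, 19.595, 87.324, -0, 73.075, -8.365], TCP at [0.128, -0.509, 0.238] pointing down, gripper open.
Joint ranges: [-145.02, 145.02], [-44.19, 115.74], [2.07, 154.8], [-57.11, 237.11], [16.16, 152.29], [-177.93, 177.93]. Speed limits (degrees/s): [147.25, 147.25, 180, 180, 180, 180].

### API

Orientations are given as [roll, pitch, yaw] about the fixed x, y, z axes, in that order (R = Rz(yaw) Ry(pitch) Rx(roll)).
In Python, from station import * gives the robot as it stands.
- The arm moves only by the tool move_arm, never from a script. Its argument "deltas" is a list that holds one entry, the list of rows, each a list of 6 numbers: the shift along the world's x, y, z in cm, then the turn, a rotation vector about the world's x, y, z in rad. A call has 1 to 5 rows; each row shifts and turns the commanded pose from where the row before left it; what a row does not reach is not made up. A row lasts 1/8 s, in which the tool goes at most 62.5 mm and 10.7 degrees, less where a joint would pass 70% of its speed; a pose out of reach is approached as far as the arm can. A call is refused whole if a number of a shift passes 6.25 or a number of a turn 0.188, either way. A call with a gripper value outside its range is refused whole. "grip" is the finger opening in cm, from 0 to 9.18, set as the call begins (left out, the last holds). The fingers move at their own pace and stop on an object; "grip_force" is the grip in N (left out, the last holds). Time passes only in rows, so rows that do not move let the fingers close. It gives the time, the measured TCP pose, the force and the opening at its end, in the units of the state.
- state(): the state, without advancing time (a new reading comes with each control period).
- get_image(name): name is "scene" or "top" or "wrist"; returns a dict with "frame" (384x512x3 uint8, red, green, blue), "z_map" (384x512 float32, m along the optical axis (not along the pixel's ray), 0 where there is no reading), "fx", "fy", "cx", "cy" (pixels), "xyz" and "attitude" of the camera in the world. Camera axes: x right, y down, z forward; pixel columns grow to the right and rows downward; lengths in m; the calibration is good to about 2 mm. A picture is of the moment at which its call begins.
- job_done(): hands the job in, once; it reports no verdict.
Trained networks look in a picture, given as the dict that the camera call returned (one of the last four; its "shot" number tells which), for a name from the list of things; names that differ only in an ending like _2 or _b are one class to them, and where a whole thing is asked for, a point or a joint stands for the part that bears it (a point fixed in the world has none). Each returns a list of dicts, best first, with "conf" (0 to 1); they miss things now and then, are a little off and sometimes report something else, mostly with a low value. They report only what shows in the picture. A call takes as long as a camera call. They do not tell look-alikes from the thing itself.
- spot_in(picture, name): "extent" ([left, top, right, bottom] in pixels, round what is visible of it).
- spot_point(picture, name): "xy" ([column, row] in pixels: a listed point, or the origin of a listed thing).
The state is a dict: "clock": time; "qpos": joint angles; "joint_velocities": joint speeds; "joint_torque": joint torques, N m; "eef_pos": TCP position; "ee_rot": TCP orientation; "wrist_force": force on the tool from outside, world axes, zero at the start; "moment": the same for the moment, N m; "width": finger opening in m.
Only numpy, scipy, OpenCV 4.12 (cv2) and the standard library are available. Lean on these libraries where they do the work, as an engineer would, in place of code of your own. Each camera call takes 0.05 s, during which the arm holds its last target.

### The job

Take the contact probe from its fork, dip its tip into the leaning green cup and push the sprung plate at the bottom well down for a moment. Then press the tip lightly on the copper rail of the clamped power adapter near the red clamp and draw it along the rail, pressed on all the way, to near the blue clamp. Hang the probe back in its fork and let go; never press hard, and leave the other things on the bench where they are.

Things in the scene. Friction and masses are not known exactly. Their poses are not given: they have to be found in the camera images.
- probe: Contact probe, 189 mm long, 0.13 kg, hanging upright in its stand. Origin: centre of the underside of its yellow flange (diameter 40, 6 thick); own z runs up to the handle. Below the origin: black shank, diameter 16, to z = -95 mm, then a brass nib, diameter 8, with a round end at z = -115 mm.
- probe_grip (a point): Grip point on the probe's axis, 45 mm above its origin, in the red handle block: 24 x 24 mm square, from z = 6 to 68 mm, faces square to own x and y (either pair can be gripped); a black button on top ends at 74 mm.
- probe_tip (a point): The round end of the brass nib, its lowest point. The nib is sprung: it gives up to 8 mm along the probe's axis, 0.6 N at first touch and 0.5 N more per mm (4.6 N at its stop; rigid beyond). Moves with the nib; axes as the probe's.
- stand: Fixed stand: dark base, grey column at its own +x side (begins 32 mm out), two aluminium tines along own x, 24 mm apart, slot open upward and to own -x. The shank goes down through the slot and the flange rests on the tines. A yellow lip 6 mm high stands on each tine's end, 26 mm out at -x. Origin: centre of the underside, below the seat.
- fork_seat (a point): The seat in the fork, 125 mm above the table, level with the tines' upper face: where the probe's origin is when it hangs properly. Lift the probe straight up by 120 mm or more to bring its tip clear of the fork.
- cup: Fixed green zero cup on a dark base 110 x 85 mm: open round cup, inner diameter 32, outer 42 mm, leaning 0.42 rad (24 deg) towards own -x. Its rim is 58 mm from the floor plate along its axis; a probe held upright cannot reach the plate: hold it along the cup's axis. Origin: centre of the underside of the base.
- plate_top (a point): Centre of the upper face of the brass floor plate in the cup, 29 mm across (moves with it); own z is the cup's axis, pointing out of the mouth.
- zero_plate (a joint): Travel of the sprung floor plate, m: 0 up, 0.006 fully down. It takes 0.5 N to start and 2 N to push it fully down; it springs back by itself.
- fixture: Fixed base 240 x 100 mm with a sloping deck that carries a black adapter 160 x 64 x 32 mm between a red block (at own -x) and a blue block (+x), both lower than the rail. Along the adapter's top, on own y = 0, lies a copper rail 150 mm long, 16 wide, 3 proud, reaching to about 70 mm either side of the origin. Origin: centre of the base's underside.
- deck_hinge (a point): Hinge axis of the deck (along fixture y), at fixture x = -100, z = 50 mm. The deck rises from here to the blue end, locked at a hidden slope of 0.02 to 0.14 rad. The rail is straight, its top 45 mm from this axis: 96 to 102 mm above the table at fixture x = -54, 98 to 117 mm at x = +54. Find it by touch; light pressing does not move it.
- adapter_a: Bystander: loose black power adapter 92 x 52 x 32 mm lying on the table. Origin: centre of the underside.
- adapter_b: Bystander: loose black power adapter 92 x 52 x 32 mm lying on the table. Origin: centre of the underside.
- adapter_c: Bystander: loose black power adapter 92 x 52 x 32 mm lying on the table. Origin: centre of the underside.
- adapter_d: Bystander: loose black power adapter 92 x 52 x 32 mm lying on the table. Origin: centre of the underside.
- terminal_a: Bystander: loose green terminal strip 120 x 26 x 24 mm. Origin: centre of the underside.
- terminal_b: Bystander: loose green terminal strip 120 x 26 x 24 mm. Origin: centre of the underside.
- driver: Bystander: loose screwdriver with red handle, lying near the table's left front.
Not all that is in view belongs to the job. What is shaped like the probe but turquoise is not meant.

How it is judged:
By the outcome, as a careful person would: the job done as asked, in the order asked, and still so for the second after the job is handed in, with the robot touching nothing.
It also fails if it takes over 72 s, if anything falls off the work surface, if the arm or the gripper's body presses on something with over 40 N, if the wrist force passes 120 N, or if a joint passes its speed limit or range.

## Working session

There is one attempt and no reset: what is moved stays moved. The work goes in short steps, Python scripts to look and compute and a tool call to move; the robot and the scene stay as the last step left them, time stands still between calls to the robot, and variables do not carry over. Pictures are saved under pics/ and viewed, and the job is handed in when it is done.

Besides the shell and the picture viewer there is one more tool, called after "Emit:" in YAML: its name, and indented under it one key for each argument. move_arm: Moves the arm, as the interface text tells. Its arguments: {"type":"object","properties":{"deltas":{"type":"array"},"grip":{"type":"number"},"grip_force":{"type":"number"}},"required":["deltas"]}

```bash
ls; mkdir -p pics; python3 - <<'E'
from station import *
import cv2
s=state(); print(s)
for n in ["scene","top"]:
    p=get_image(n); print(n,p["shot"],p["fx"],p["fy"],p["cx"],p["cy"],p["xyz"],p["attitude"])
    cv2.imwrite(f"pics/{n}0.png",cv2.cvtColor(p["frame"],cv2.COLOR_RGB2BGR))
    import numpy as np; np.savez(f"{n}0.npz",z=p["z_map"],f=p["frame"])
    for t in ["probe","probe_grip","probe_tip","stand","fork_seat","cup","plate_top","fixture","deck_hinge"]:
        try: print(t,[(np.round(d["xy"]).tolist(),round(d["conf"],2)) for d in spot_point(p,t)][:4])
        except Exception as e: print(t,e)
E
```

```text
pics
{'clock': 0.0, 'qpos': array([-8.42816403e+01,  1.96370326e+01,  8.73776392e+01,  8.79751618e-05,
        7.30730404e+01, -8.36600171e+00]), 'joint_velocities': array([-0.0136246 , -0.05522377,  0.00051298, -0.00086549, -0.01585712,
        0.0252149 ]), 'joint_torque': array([ 1.17739437e-03, -4.31246495e+01, -2.44222856e+01,  7.18026306e-02,
        5.59141603e-02, -1.36496360e-04]), 'eef_pos': array([ 0.12773487, -0.50882661,  0.23703705]), 'ee_rot': array([-1.79913233e+02, -1.28449989e-02,  1.40843260e+01]), 'wrist_force': array([-1.15430581, -0.75185321, -0.4081814 ]), 'moment': array([0.01979989, 0.01534064, 0.04229326]), 'width': 0.09123270485627621}
scene 1 365.9450628133117 365.9450628133117 258.1089268197006 197.97183990717696 [1.45067645 0.1753134  0.8362251 ] [-127.03585763    1.03105686   98.23091696]
probe [([329.0, 193.0], 0.86), ([353.0, 212.0], 0.77), ([276.0, 284.0], 0.66)]
probe_grip [([224.0, 202.0], 0.74), ([328.0, 183.0], 0.73), ([348.0, 198.0], 0.54)]
probe_tip [([223.0, 250.0], 0.69), ([166.0, 210.0], 0.48)]
stand [([344.0, 244.0], 0.93), ([240.0, 241.0], 0.32)]
fork_seat []
cup [([165.0, 212.0], 0.57)]
plate_top []
fixture [([238.0, 240.0], 0.97), ([199.0, 276.0], 0.31)]
deck_hinge [([227.0, 250.0], 0.95)]
top 2 495.6044740975017 495.6044740975017 261.2411675308679 193.7669920762002 [0.39079512 0.00392275 1.37611779] [-171.75449127    0.67901156  -88.97468945]
probe [([169.0, 232.0], 0.62)]
probe_grip [([140.0, 198.0], 0.56), ([167.0, 233.0], 0.49)]
probe_tip [([147.0, 202.0], 0.15)]
stand [([159.0, 208.0], 0.96)]
fork_seat [([147.0, 199.0], 0.92)]
cup [([276.0, 192.0], 0.68), ([382.0, 231.0], 0.63)]
plate_top []
fixture [([274.0, 190.0], 0.75)]
deck_hinge [([288.0, 153.0], 0.79)]
```

View pics/scene0.png

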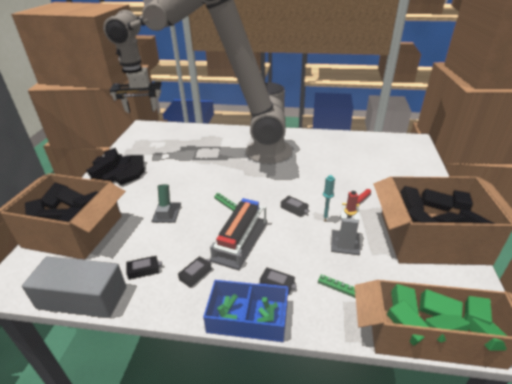

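View pics/top0.png

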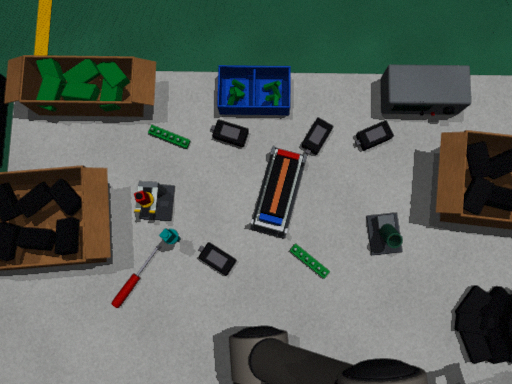

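```bash
cat > h.py <<'E'
import numpy as np, cv2
from scipy.spatial.transform import Rotation as R
def cloud(p):
    z=p["z_map"]; h,w=z.shape
    u,v=np.meshgrid(np.arange(w),np.arange(h))
    c=np.stack([(u-p["cx"])/p["fx"]*z,(v-p["cy"])/p["fy"]*z,z],-1)
    M=R.from_euler("xyz",p["attitude"],degrees=True).as_matrix()
    P=c@M.T+np.array(p["xyz"]); P[z==0]=np.nan
    return P
def crop(p,b,fn,k=4):
    f=p["frame"][b[1]:b[3],b[0]:b[2]]
    f=cv2.resize(f,None,fx=k,fy=k,interpolation=cv2.INTER_CUBIC)
    cv2.imwrite(fn,cv2.cvtColor(f,cv2.COLOR_RGB2BGR))
E
python3 - <<'E'
from station import *
from h import *
import pickle
for n,bs in [("scene",[(140,150,280,300),(290,160,400,270)]),("top",[(110,160,240,280),(230,130,420,270)])]:
    p=get_image(n); pickle.dump({k:p[k] for k in p},open(n+".pkl","wb"))
    P=cloud(p)
    for i,b in enumerate(bs): crop(p,b,f"pics/{n}_c{i}.png",4)
    for t in ["probe","probe_grip","probe_tip","stand","fork_seat","cup","plate_top","fixture","deck_hinge"]:
        for d in spot_point(p,t)[:3]:
            u,v=np.round(d["xy"]).astype(int); print(n,t,(u,v),round(d["conf"],2),np.round(P[v,u],3))
    # table plane check
    if n=="top": print(P[300,200],P[120,300],P[330,450])
    else: print(P[220,120],P[180,180])
E
```

```text
scene probe (np.int64(328), np.int64(195)) 0.74 [0.474 0.251 0.123]
scene probe (np.int64(351), np.int64(214)) 0.49 [0.572 0.318 0.13 ]
scene probe_grip (np.int64(328), np.int64(182)) 0.58 [0.471 0.246 0.172]
scene probe_grip (np.int64(347), np.int64(198)) 0.51 [0.323 0.333 0.005]
scene stand (np.int64(345), np.int64(241)) 0.87 [0.599 0.309 0.043]
scene stand (np.int64(225), np.int64(249)) 0.21 [ 0.696 -0.048  0.06 ]
scene fork_seat (np.int64(349), np.int64(212)) 0.78 [0.566 0.312 0.133]
scene fork_seat (np.int64(225), np.int64(249)) 0.26 [ 0.696 -0.048  0.06 ]
scene cup (np.int64(166), np.int64(214)) 0.58 [ 0.527 -0.297  0.031]
scene cup (np.int64(336), np.int64(289)) 0.42 [0.759 0.282 0.005]
scene plate_top (np.int64(227), np.int64(201)) 0.45 [ 0.417 -0.104  0.023]
scene fixture (np.int64(240), np.int64(240)) 0.76 [ 0.663 -0.008  0.071]
scene deck_hinge (np.int64(226), np.int64(252)) 0.72 [ 0.667 -0.054  0.017]
[ 0.54508908 -0.46535158  0.00193063] [ 0.2746963  -0.33217034  0.0009943 ]
top probe (np.int64(168), np.int64(237)) 0.68 [0.455 0.244 0.182]
top probe (np.int64(146), np.int64(196)) 0.52 [0.554 0.304 0.176]
top probe (np.int64(287), np.int64(156)) 0.21 [ 0.678 -0.044  0.093]
top probe_grip (np.int64(169), np.int64(236)) 0.79 [0.457 0.242 0.18 ]
top probe_grip (np.int64(142), np.int64(198)) 0.48 [0.547 0.31  0.191]
top fork_seat (np.int64(146), np.int64(200)) 0.66 [0.545 0.304 0.175]
top fixture (np.int64(277), np.int64(190)) 0.89 [ 0.585 -0.018  0.106]
top fixture (np.int64(218), np.int64(258)) 0.43 [0.409 0.136 0.035]
top deck_hinge (np.int64(287), np.int64(156)) 0.86 [ 0.678 -0.044  0.093]
[ 0.29460757  0.18565535 -0.00156073] [ 0.80496214 -0.08336407  0.00082919] [ 0.22856396 -0.48923296  0.00187117]
```

View pics/scene_c0.png

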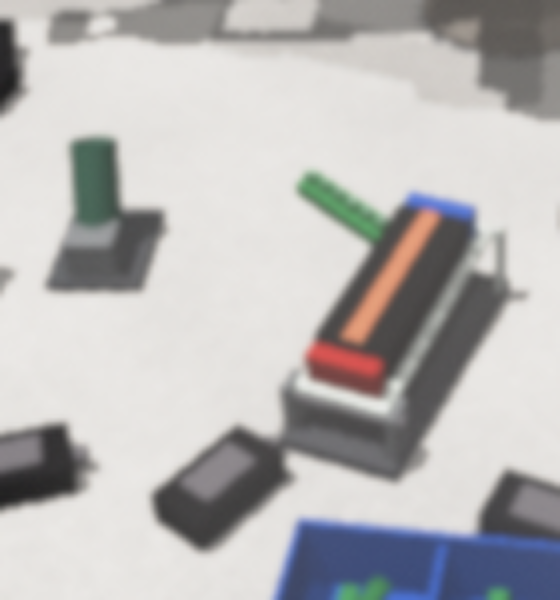

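View pics/scene_c1.png

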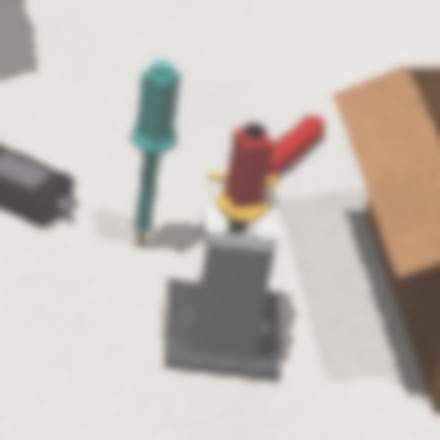

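View pics/top_c0.png

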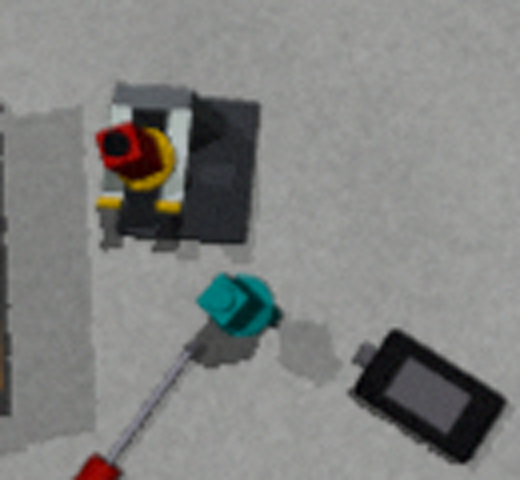

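View pics/top_c1.png

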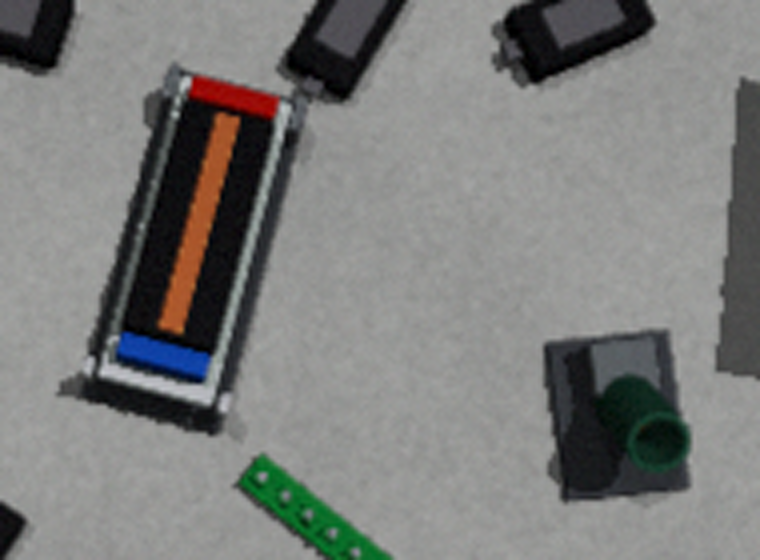

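```bash
python3 - <<'E'
from station import *
from h import *
import pickle
p=get_image("wrist"); print(p["fx"],p["cx"],p["cy"],p["xyz"],p["attitude"]); s=state()
M=R.from_euler("xyz",s["ee_rot"],degrees=True); print("cam in tool",M.inv().apply(np.array(p["xyz"])-s["eef_pos"]),(M.inv()*R.from_euler("xyz",p["attitude"],degrees=True)).as_matrix().round(3))
t=pickle.load(open("top.pkl","rb")); P=cloud(t)
# stand region
X=P.reshape(-1,3); C=t["frame"].reshape(-1,3).astype(int)
def reg(x0,x1,y0,y1,z0,z1,f=None):
    m=(X[:,0]>x0)&(X[:,0]<x1)&(X[:,1]>y0)&(X[:,1]<y1)&(X[:,2]>z0)&(X[:,2]<z1)
    if f is not None: m&=f
    return X[m]
r,g,b=C.T
print("turq",np.round(reg(.4,.52,.2,.3,.1,.3,(g>r+30)&(b>r+30)).max(0),3),np.round(reg(.4,.52,.2,.3,.1,.3,(g>r+30)&(b>r+30)).min(0),3))
cu=reg(.5,.72,-.1,.1,.06,.2,(r>140)&(g>60)&(g<130)&(b<90))
print("rail",len(cu)); 
m=cu.mean(0); u,s_,v=np.linalg.svd(cu-m); print(m,v[0],np.ptp((cu-m)@v[0]),np.ptp((cu-m)@v[1]))
gr=reg(.4,.6,-.4,-.2,.03,.2,(g>r+15)&(g>b))
print("cup",len(gr),gr.mean(0),gr.max(0),gr.min(0))
bx=reg(.4,.7,.33,.5,.02,.4); print("box left", bx[:,2].max(), np.percentile(bx[:,2],[50,90,99]))
for n in ["scene"]:
    t=pickle.load(open("scene.pkl","rb")); X=cloud(t).reshape(-1,3); r,g,b=t["frame"].reshape(-1,3).astype(int).T
    gr=reg(.4,.6,-.4,-.2,.03,.2,(g>r+15)&(g>b)); print("cup",len(gr),gr.mean(0),gr.max(0),gr.min(0))
    cu=reg(.45,.75,-.1,.1,.06,.2,(r>140)&(g>60)&(b<150)&(r>g+40)); m=cu.mean(0); u,s_,v=np.linalg.svd(cu-m); print("rail",len(cu),m,v[0],np.ptp((cu-m)@v[0]),np.ptp((cu-m)@v[1]))
    q=reg(.4,.52,.2,.3,.02,.3,(g>r+30)&(b>r+30)); print("turq",q.max(0),q.min(0))
    bx=reg(.4,.7,.33,.5,.02,.4); print("box left", bx[:,2].max(), np.percentile(bx[:,2],[50,90,99]))
E
```

```text
292.58943397084226 257.6060749105985 193.21974361606308 [ 0.1977418  -0.49299487  0.38377873] [ 1.64808956e+02  2.57268622e-02 -7.58422579e+01]
cam in tool [ 0.07180758  0.00129707 -0.14605198] [[ 0.001 -0.965 -0.262]
 [ 1.     0.001 -0.   ]
 [ 0.001 -0.262  0.965]]
turq [0.481 0.269 0.195] [0.443 0.231 0.114]
rail 298
[ 0.59874774 -0.02516441  0.10395006] [-0.9645813   0.24992014  0.0843969 ] 0.17072560222925576 0.0501697067565253
cup 260 [ 0.47340935 -0.31511914  0.09157756] [ 0.50607185 -0.29503035  0.11971065] [ 0.44324991 -0.33849141  0.04020667]
box left 0.17138706164536255 [0.14812629 0.16188757 0.16665649]
cup 180 [ 0.48902763 -0.31204736  0.08488728] [ 0.50881061 -0.29700719  0.11750336] [ 0.44926734 -0.33085761  0.04955218]
rail 309 [ 0.63253241 -0.03219569  0.09960694] [ 0.96132277 -0.24431234 -0.1271614 ] 0.16991923538349088 0.05944846752584956
turq [0.48110267 0.26371581 0.19160403] [0.45837736 0.23455749 0.10624136]
box left 0.19468024694578812 [0.14022303 0.16099488 0.16565487]
```

Emit:
move_arm:
  deltas:
    - [[5, 3.5, 0.2, 0, 0, 0], [5, 3.5, 0.2, 0, 0, 0], [5, 3.5, 0.2, 0, 0, 0], [5, 3.5, 0.2, 0, 0, 0], [5, 3.5, 0.2, 0, 0, 0]]

```text
clock: 2.68
eef_pos: [0.3792, -0.333, 0.248]
ee_rot: [180.0, -0.0, 14.1]
wrist_force: [0.8, -1.6, 0.2]
width: 0.0921
```

```bash
python3 - <<'E'
from station import *
from h import *
import pickle
print(state()["eef_pos"],state()["ee_rot"],state()["clock"])
p=get_image("wrist"); pickle.dump(dict(p),open("wcup.pkl","wb"))
crop(p,(0,0,512,384),"pics/wcup.png",1.5)
P=cloud(p)
for t in ["cup","plate_top"]:
    for d in spot_point(p,t)[:3]:
        u,v=np.round(d["xy"]).astype(int); print(t,(u,v),round(d["conf"],2),np.round(P[v,u],3))
E
```

```text
[ 0.37923237 -0.33297732  0.24802138] [ 1.79958823e+02 -1.34186416e-02  1.40727938e+01] 2.675
cup (np.int64(265), np.int64(84)) 0.76 [ 0.482 -0.317  0.053]
plate_top (np.int64(265), np.int64(82)) 0.66 [ 0.478 -0.316  0.113]
```

View pics/wcup.png

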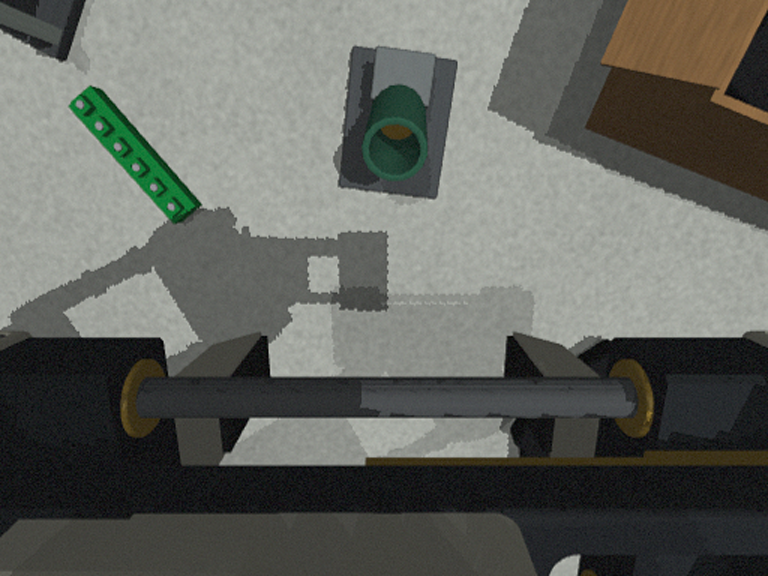

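```bash
cat > cupfit.py <<'E'
from h import *
import pickle
from scipy.optimize import least_squares
p=pickle.load(open("wcup.pkl","rb")); P=cloud(p); f=p["frame"].astype(int)
r,g,b=f[...,0],f[...,1],f[...,2]
m=(g>r+15)&(g>b)&(P[...,2]>0.03); m[:50]&=True; m[:, :220]=False; m[:, 320:]=False; m[140:]=False
G=P[m]; print(len(G),G.min(0).round(3),G.max(0).round(3))
# base: dark pixels around -> points with z 0.005..0.05
sub=np.zeros_like(m); sub[20:140,215:315]=True
B=P[sub&(P[...,2]>0.006)&(P[...,2]<0.03)]; print("base z",np.percentile(B[:,2],[5,50,95]))
rect=cv2.minAreaRect((B[:,:2]*1000).astype(np.float32)); print("base rect",rect)
# also plate pixels (brass)
pb=(r>b+40)&(r>100)&sub; print("plate px",pb.sum(),P[pb].mean(0).round(4),P[pb].std(0).round(4))
# fit: rim center c, yaw psi of lean dir; outer surface r=.021, inner r=.016, rim plane t=0
def ax(psi,th=0.42): return np.array([np.sin(th)*np.cos(psi),np.sin(th)*np.sin(psi),np.cos(th)])
def dist(q,free=False):
    n=ax(q[3]); d=G-q[:3]; t=d@n; rr=np.linalg.norm(d-np.outer(t,n),axis=1)
    # solid annulus r in[.016,.021], t<0 : surface distance
    do=np.abs(rr-.021)+np.maximum(t,0); di=np.abs(rr-.016)+np.maximum(t,0); dr=np.abs(t)+np.maximum(rr-.021,0)+np.maximum(.016-rr,0)
    return np.minimum(np.minimum(do,di),dr)
best=None
for psi in np.radians(np.arange(150,260,10)):
    s=least_squares(dist,[.46,-.32,.115,psi],loss="soft_l1",f_scale=.002,x_scale=[.01,.01,.01,.2])
    if best is None or s.cost<best.cost: best=s
q=best.x; print("rim c",q[:3].round(4),"lean dir deg",np.degrees(q[3]),"rms",np.median(np.abs(dist(q))))
n=ax(q[3]); print("axis",n.round(4),"plate",(q[:3]-.058*n).round(4))
if pb.sum(): print("plate plane resid",((P[pb]-(q[:3]-.058*n))@n).mean())
E
python3 cupfit.py
```

```text
1972 [ 0.444 -0.339  0.042] [ 0.511 -0.295  0.115]
base z [0.00766578 0.00905597 0.01040877]
base rect ((486.27587890625, -315.23370361328125), (109.9977798461914, 85.13751220703125), 6.70790958404541)
plate px 0 [nan nan nan] [nan nan nan]
rim c [ 0.4619 -0.3183  0.1061] lean dir deg 187.03266350565394 rms 0.0002982226776197394
axis [-0.4047 -0.0499  0.9131] plate [ 0.4853 -0.3154  0.0532]cupfit.py:13: RuntimeWarning: Mean of empty slice.
  pb=(r>b+40)&(r>100)&sub; print("plate px",pb.sum(),P[pb].mean(0).round(4),P[pb].std(0).round(4))
  ret = um.true_divide(
  ret = _var(a, axis=axis, dtype=dtype, out=out, ddof=ddof,
  arrmean = um.true_divide(arrmean, div, out=arrmean,
  ret = um.true_divide(
```

Emit:
move_arm:
  deltas:
    - [[2.4, 5.7, 0.6, 0, 0, 0], [2.4, 5.7, 0.6, 0, 0, 0], [2.4, 5.7, 0.6, 0, 0, 0], [2.4, 5.7, 0.6, 0, 0, 0], [2.4, 5.7, 0.6, 0, 0, 0]]

```text
clock: 3.45
eef_pos: [0.4979, -0.049, 0.278]
ee_rot: [180.0, -0.0, 14.0]
wrist_force: [2.0, -0.9, 0.7]
width: 0.0919
```

```bash
python3 - <<'E'
from station import *
from h import *
import pickle
print(state()["eef_pos"],state()["ee_rot"],state()["clock"])
p=get_image("wrist"); pickle.dump(dict(p),open("wrail.pkl","wb"))
crop(p,(0,0,512,384),"pics/wrail.png",1.5)
P=cloud(p)
for t in ["fixture","deck_hinge"]:
    for d in spot_point(p,t)[:3]:
        u,v=np.round(d["xy"]).astype(int); print(t,(u,v),round(d["conf"],2),np.round(P[v,u],3))
E
```

```text
[ 0.49794409 -0.04898053  0.27804722] [ 1.79951784e+02 -3.15183634e-03  1.39656357e+01] 3.45
fixture (np.int64(255), np.int64(92)) 0.76 [ 0.588 -0.025  0.104]
deck_hinge (np.int64(425), np.int64(214)) 0.68 [ 0.493 -0.294  0.035]
deck_hinge (np.int64(301), np.int64(7)) 0.66 [ 0.68  -0.05   0.089]
```

View pics/wrail.png

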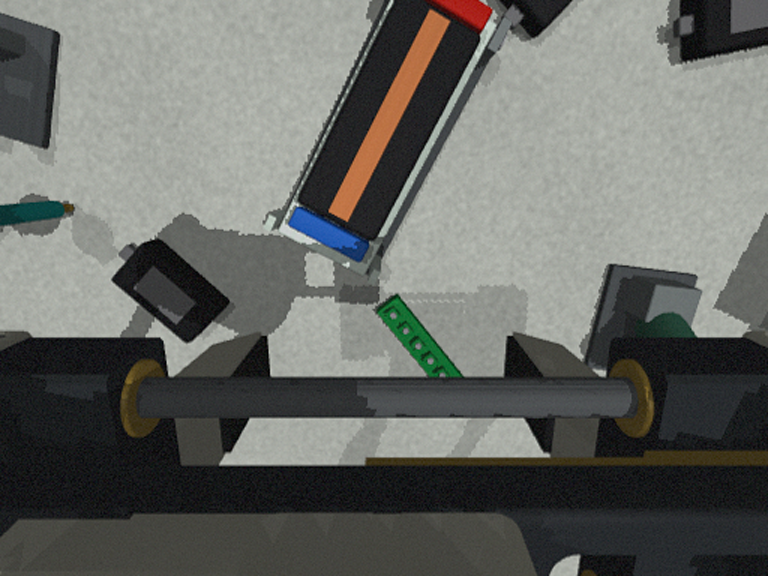

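```bash
python3 - <<'E'
from h import *
import pickle
p=pickle.load(open("wrail.pkl","rb")); P=cloud(p); f=p["frame"].astype(int)
r,g,b=f[...,0],f[...,1],f[...,2]
m=(r>g+50)&(g>b+15)&(P[...,2]>.08)&(P[...,2]<.13); m[200:]=False
Q=P[m]; 
rect=cv2.minAreaRect((Q[:,:2]*1000).astype(np.float32)); print(len(Q),rect)
c=Q.mean(0); 
for _ in range(5):
    u,s,v=np.linalg.svd(Q-c,full_matrices=False); keep=np.abs((Q-c)@v[2])<.002; Q=Q[keep]; c=Q.mean(0)
d=v[0]*np.sign(-v[0][0]); n=v[2]*np.sign(v[2][2]); print("c",c,"dir red->blue",d,"n",n, "len",np.ptp((Q-c)@d), "slope",np.arcsin(d[2]))
t=(Q-c)@d; print("ends",(c+d*t.min()).round(4),(c+d*t.max()).round(4)); print("yaw",np.degrees(np.arctan2(d[1],d[0])))
# edges median across
w=np.cross(n,d); print("width",np.percentile((Q-c)@w,[1,99]))
for k in np.linspace(t.min(),t.max(),6)[:-1]:
    s=(t>=k)&(t<k+.03); print(round(k,3),(((Q-c)@w)[s]).mean().round(4),Q[s][:,2].mean().round(4))
# red & blue blocks
for nm,mm in [("red",(r>g+80)&(r>b+80)&(g<60)),("blue",(b>r+60)&(b>g+40))]:
    mm=mm&(P[...,2]>.05); mm[200:]=False; print(nm,mm.sum(),np.nanmean(P[mm],0).round(4),np.nanmax(P[mm],0).round(3))
E
```

```text
2262 ((612.40185546875, -29.063579559326172), (32.4029541015625, 173.70228576660156), 68.7744140625)
c [ 0.60371249 -0.02519671  0.10208077] dir red->blue [-0.96600194  0.24431925  0.08454795] n [ 0.08158301 -0.02224861  0.99641819] len 0.14938844684447883 slope 0.08464900379992521
ends [ 0.6734 -0.0428  0.096 ] [ 0.5291 -0.0063  0.1086]
yaw 165.806511795459
width [-0.00746615  0.00744922]
-0.072 -0.0 0.0972
-0.042 0.0 0.0998
-0.012 -0.0 0.1023
0.017 0.0 0.1048
0.047 -0.0 0.1073
red 411 [ 0.6823 -0.0608  0.0898] [ 0.69  -0.037  0.093]
blue 768 [ 0.5149 -0.0018  0.1045] [0.528 0.027 0.108]
```

Emit:
move_arm:
  deltas:
    - [[0, 6, 0, 0, 0, 0], [0, 6, 0, 0, 0, 0], [0, 6, 0, 0, 0, 0], [0, 6, 0, 0, 0, 0], [0, 5, 0, 0, 0, 0]]

```text
clock: 4.22
eef_pos: [0.4983, 0.24, 0.2775]
ee_rot: [179.9, 0.0, 13.9]
wrist_force: [1.0, -1.1, 0.4]
width: 0.0918
```

```bash
python3 - <<'E'
from station import *
from h import *
import pickle
print(state()["eef_pos"],state()["ee_rot"],state()["clock"])
p=get_image("wrist"); pickle.dump(dict(p),open("wprobe.pkl","wb"))
crop(p,(0,0,512,384),"pics/wprobe.png",1.5)
P=cloud(p)
for t in ["probe","probe_grip","fork_seat","stand"]:
    for d in spot_point(p,t)[:3]:
        u,v=np.round(d["xy"]).astype(int); print(t,(u,v),round(d["conf"],2),np.round(P[v,u],3))
E
```

```text
[0.49834666 0.24002997 0.2775358 ] [1.79945317e+02 1.85737285e-02 1.39471097e+01] 4.225
probe (np.int64(192), np.int64(109)) 0.9 [0.56  0.306 0.191]
probe (np.int64(241), np.int64(213)) 0.67 [0.477 0.249 0.162]
probe_grip (np.int64(186), np.int64(114)) 0.94 [0.555 0.308 0.196]
probe_grip (np.int64(235), np.int64(228)) 0.7 [0.471 0.252 0.187]
stand (np.int64(216), np.int64(115)) 0.94 [0.557 0.296 0.125]
```

View pics/wprobe.png

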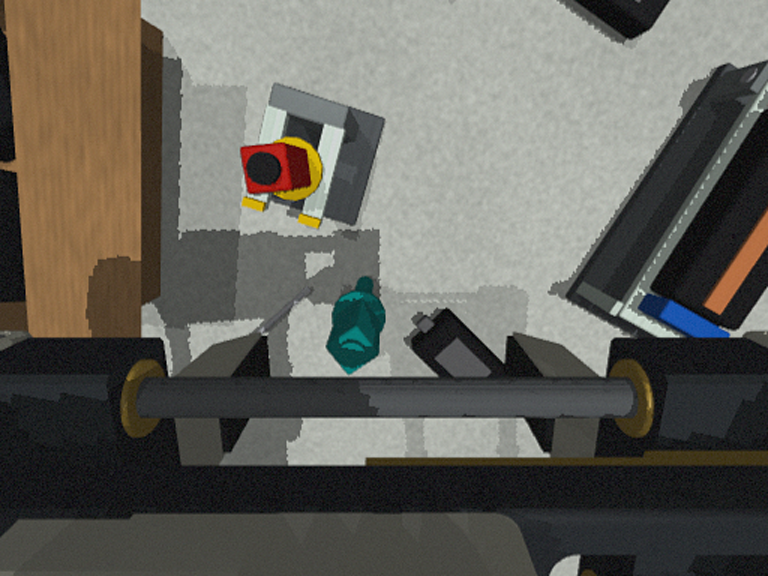

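```bash
python3 - <<'E'
from h import *
import pickle
p=pickle.load(open("wprobe.pkl","rb")); P=cloud(p); f=p["frame"].astype(int)
r,g,b=f[...,0],f[...,1],f[...,2]
reg=np.zeros(r.shape,bool); reg[85:150,150:230]=True
top=reg&(P[...,2]>.186)&(P[...,2]<.206)
Q=P[top]; print(len(Q),np.percentile(Q[:,2],[5,50,95])); rect=cv2.minAreaRect((Q[:,:2]*1e3).astype(np.float32)); print("top face",rect)
red=(r>90)&(g<60)&(b<60)&reg&(P[...,2]>.18)&(P[...,2]<.2)
print("redtop",cv2.minAreaRect((P[red][:,:2]*1e3).astype(np.float32)),P[red][:,2].mean())
but=reg&(r<50)&(g<50)&(P[...,2]>.19)
print("button",P[but].mean(0),but.sum())
yel=reg&(r>150)&(g>120)&(b<90)&(P[...,2]>.12)&(P[...,2]<.137)
Y=P[yel]; print("yellow",yel.sum(),np.percentile(Y[:,2],[5,50,95]))
Y=Y[Y[:,2]>.1285]
from scipy.optimize import least_squares
lab,cc=cv2.connectedComponents(yel.astype(np.uint8)); print(lab)
# stand: column top, lips
big=np.zeros(r.shape,bool); big[50:155,140:260]=True
tin=big&(P[...,2]>.118)&(P[...,2]<.128)&(np.abs(r-b)<40)&(r>110)
print("tines",tin.sum(),cv2.minAreaRect((P[tin][:,:2]*1e3).astype(np.float32)),P[tin][:,2].mean())
base=big&(P[...,2]>.004)&(P[...,2]<.03); print("base",np.percentile(P[base][:,2],[5,50,95]),cv2.minAreaRect((P[base][:,:2]*1e3).astype(np.float32)))
lips=big&yel|(big&(r>120)&(g>100)&(b<80)&(P[...,2]>.124)&(P[...,2]<.136)); 
n,l,st,ce=cv2.connectedComponentsWithStats(lips.astype(np.uint8))
for i in range(1,n):
    if st[i,4]>8: print(ce[i],st[i,4],P[l==i].mean(0).round(4),P[l==i][:,2].max().round(4))
crop(p,(150,40,270,160),"pics/wp2.png",5)
E
```

```text
1037 [0.19008575 0.19261256 0.19883348]
top face ((554.4432373046875, 316.380126953125), (23.984107971191406, 24.441730499267578), 19.664308547973633)
redtop ((554.7656860351562, 316.1279296875), (23.306318283081055, 23.509872436523438), 19.467208862304688) 0.19205226643460346
button [0.55483572 0.31568532 0.19792764] 380
yellow 543 [0.12899859 0.13011776 0.1313838 ]
5
tines 1851 ((562.5741577148438, 316.0707702636719), (52.165374755859375, 78.18714904785156), 87.0988998413086) 0.12410372629926157
base [0.00771663 0.00916826 0.01065689] ((563.97265625, 311.6648864746094), (81.47911834716797, 99.9647445678711), 87.1180648803711)
[202.38625592 112.93127962] 422 [0.556  0.3081 0.1301] 0.1322
[168.20652174 135.38043478] 92 [0.527  0.3368 0.1298] 0.1326
[205.66292135 146.71910112] 89 [0.525  0.2987 0.1298] 0.1317
```

View pics/wp2.png

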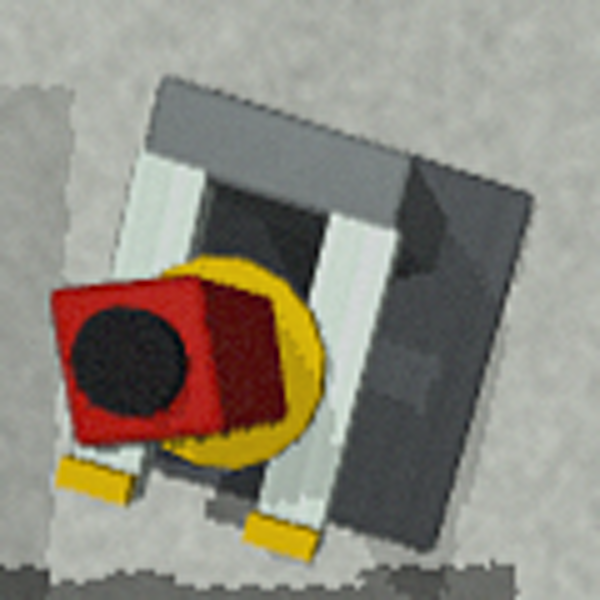

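Emit:
move_arm:
  deltas:
    - [[2.8, 3.8, 0, 0, 0, 0.05], [2.8, 3.8, 0, 0, 0, 0.049], [0, 0, -2.0, 0, 0, 0]]
  grip: 5.0
  grip_force: 50

```text
clock: 4.85
eef_pos: [0.5568, 0.3161, 0.258]
ee_rot: [180.0, -0.2, 19.7]
wrist_force: [0.4, -0.4, 0.9]
width: 0.0662
```

```bash
python3 - <<'E'
from station import *
from h import *
import pickle
print(state()["eef_pos"],state()["ee_rot"],state()["clock"],state()["qpos"])
p=get_image("wrist"); pickle.dump(dict(p),open("wprobe2.pkl","wb"))
crop(p,(0,0,512,384),"pics/wprobe2.png",1.5)
P=cloud(p); print("box z near", np.nanmax(P[:,:120][(P[:,:120,1]>.36)&(P[:,:120,1]<.45)],0))
E
```

```text
[0.55675054 0.3161482  0.25795856] [179.99188297  -0.19366932  19.68943434] 4.85 [ 2.27454409e+01  3.13081742e+01  6.53734910e+01 -1.85638515e-02
  8.31253740e+01  9.30582113e+01]
box z near [0.60008111 0.44999418 0.3640952 ]
```

View pics/wprobe2.png

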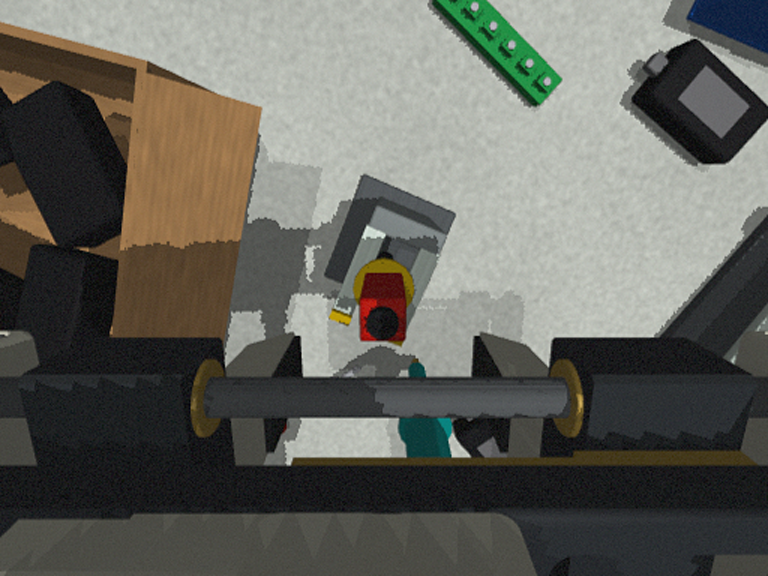

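```bash
python3 - <<'E'
from h import *
import pickle
p=pickle.load(open("wprobe2.pkl","rb")); P=cloud(p); f=p["frame"].astype(int)
r,g,b=f[...,0],f[...,1],f[...,2]
reg=np.zeros(r.shape,bool); reg[170:230,230:280]=True
top=reg&(P[...,2]>.186)&(P[...,2]<.206)
Q=P[top]; print(len(Q),cv2.minAreaRect((Q[:,:2]*1e3).astype(np.float32)))
fl=P[70:220,70:175].reshape(-1,3); fl=fl[fl[:,2]>.05]
print(fl[:,1].min(),fl[:,2].max(), [(y,fl[(fl[:,1]>y)&(fl[:,1]<y+.02)][:,2].max().round(3)) for y in (.36,.38,.40,.42,.44) if ((fl[:,1]>y)&(fl[:,1]<y+.02)).any()])
yel=(r>130)&(g>100)&(b<90)&(P[...,2]>.12)&(P[...,2]<.137); yel[:, :200]=False; yel[:, 300:]=False
n,l,st,ce=cv2.connectedComponentsWithStats(yel.astype(np.uint8))
for i in range(1,n):
    if st[i,4]>8:
        q=P[l==i]; print(ce[i],st[i,4],q.mean(0).round(4)); 
        if st[i,4]>150:
            ang=None; c,rr=cv2.minEnclosingCircle((q[:,:2]*1e3).astype(np.float32)); print("flange",c,rr)
E
```

```text
957 ((554.997802734375, 316.4671630859375), (23.857282638549805, 23.906536102294922), 20.001117706298828)
0.4045579277020981 0.16465895554285528 [(0.4, np.float64(0.144)), (0.42, np.float64(0.155)), (0.44, np.float64(0.165))]
[253.22222222 176.55555556] 9 [0.5692 0.3236 0.1303]
[226.09589041 211.32876712] 73 [0.5271 0.3371 0.13  ]
```

Emit:
move_arm:
  deltas:
    - [[0, 0, -3.5, 0, 0, 0], [0.0, 0, -3.5, 0, 0, 0], [0.05, 0.03, -1.5, 0, 0, 0], [0, 0, -1.0, 0, 0, 0], [0, 0, 0, 0, 0, 0]]

```text
clock: 5.52
eef_pos: [0.5546, 0.3165, 0.1631]
ee_rot: [180.0, -0.0, 19.7]
wrist_force: [0.9, -0.6, 0.6]
width: 0.0498
```

Emit:
move_arm:
  deltas:
    - [[0, 0, 0, 0, 0, 0], [0, 0, 0, 0, 0, 0], [0, 0, 0, 0, 0, 0], [0, 0, 0, 0, 0, 0]]
  grip: 1.5

```text
clock: 6.02
eef_pos: [0.5544, 0.3173, 0.1632]
ee_rot: [-180.0, -0.0, 19.8]
wrist_force: [0.1, 0.9, 2.5]
width: 0.0239
```

```bash
python3 - <<'E'
from station import *
from h import *
import pickle
for i in range(3):
    p=get_image("wrist"); s=state(); print(s["clock"],s["wrist_force"].round(2),s["moment"].round(3),s["width"])
print(s["eef_pos"],s["ee_rot"])
pickle.dump(dict(p),open("wgrip.pkl","wb"))
crop(p,(0,0,512,384),"pics/wgrip.png",1.5)
E
```

```text
6.075 [-0.59 -0.25  3.25] [-0.01   0.074 -0.026] 0.023647836929975574
6.125 [-1.28  0.29  2.53] [ 0.011  0.068 -0.024] 0.02370895922801181
6.175 [-0.27  0.7   3.53] [0.042 0.117 0.037] 0.023823296351774832
[0.55440984 0.317257   0.16323274] [-1.79995109e+02 -4.63963371e-02  1.97598555e+01]
```

View pics/wgrip.png

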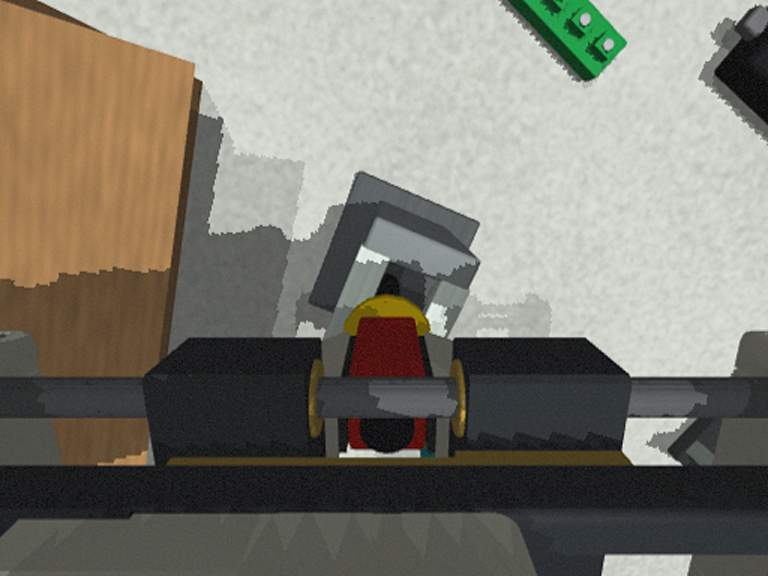

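Emit:
move_arm:
  deltas:
    - [[0, 0, 1.0, 0, 0, 0], [0, 0, 3.0, 0, 0, 0], [0, 0, 3.5, 0, 0, 0], [0, 0, 3.5, 0, 0, 0], [0, 0, 3.5, 0, 0, 0]]

```text
clock: 6.8
eef_pos: [0.5541, 0.3169, 0.309]
ee_rot: [180.0, 0.0, 19.8]
wrist_force: [0.7, -0.1, -2.3]
width: 0.0237
```

```bash
python3 - <<'E'
from station import *
from h import *
import pickle
p=get_image("wrist"); s=state(); print(s["clock"],s["wrist_force"].round(2),s["moment"].round(3),s["width"],s["eef_pos"],s["ee_rot"])
pickle.dump(dict(p),open("wlift.pkl","wb"))
crop(p,(0,0,512,384),"pics/wlift.png",1.5)
p=get_image("scene"); pickle.dump(dict(p),open("slift.pkl","wb")); crop(p,(250,100,450,260),"pics/slift.png",4)
E
```

```text
6.85 [0.54 0.13 2.31] [ 0.031 -0.066  0.023] 0.023735687712608273 [0.55533394 0.31742106 0.31463976] [-179.98482221   -0.46868217   19.75046063]
```

View pics/wlift.png

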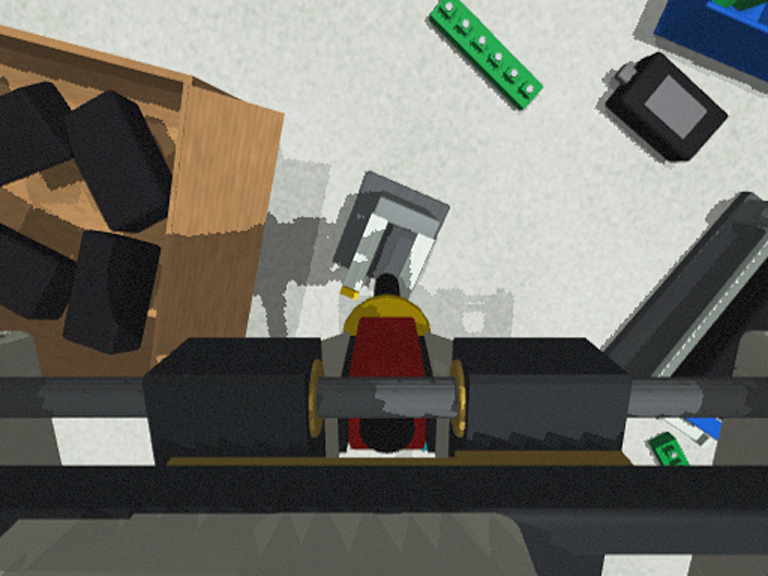

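View pics/slift.png

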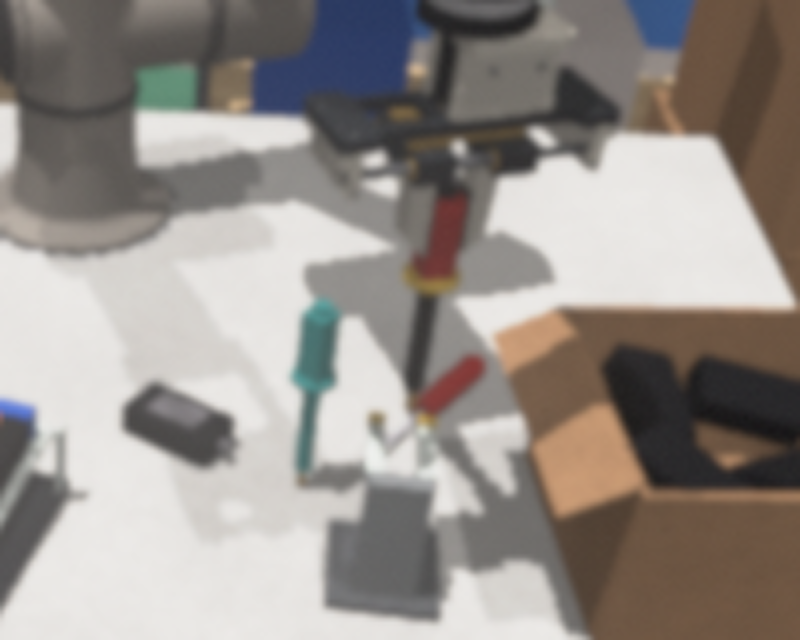

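Emit:
move_arm:
  deltas:
    - [[-0.7, -2.7, 0, 0, 0, 0], [-1.4, -5.4, 0, 0, 0, 0], [-1.4, -5.4, 0, 0, 0, 0], [-1.4, -5.4, 0, 0.0086, -0.0695, 0], [-1.4, -5.4, 0, 0.0086, -0.0695, 0]]

```text
clock: 7.52
eef_pos: [0.4902, 0.0724, 0.3065]
ee_rot: [178.2, -7.8, 19.9]
wrist_force: [1.0, -1.5, -1.3]
width: 0.0239
```

Emit:
move_arm:
  deltas:
    - [[-1.4, -5.4, 0, 0.0086, -0.0695, 0], [-1.4, -5.4, 0, 0.0086, -0.0695, 0], [-1.4, -5.4, 0, 0.0086, -0.0695, 0], [-1.4, -5.4, 0, 0.0086, -0.0695, 0], [-1.4, -5.4, 0, 0, 0, 0]]

```text
clock: 8.15
eef_pos: [0.4193, -0.197, 0.3068]
ee_rot: [174.4, -23.5, 20.8]
wrist_force: [1.5, -0.2, -1.1]
width: 0.0237
```

Emit:
move_arm:
  deltas:
    - [[-1.4, -5.4, 0, 0, 0, 0], [-1.4, -5.4, 0, 0, 0, 0], [-0.6, -2.4, -1, 0, 0, 0], [0, 0, 0, 0, 0, 0]]

```text
clock: 8.65
eef_pos: [0.3861, -0.3288, 0.2957]
ee_rot: [174.6, -23.4, 20.7]
wrist_force: [-0.6, 0.8, -1.6]
width: 0.0239
```

```bash
python3 - <<'E'
from station import *
from h import *
import pickle
p=get_image("scene"); pickle.dump(dict(p),open("scup.pkl","wb")); crop(p,(80,100,280,260),"pics/scup.png",4)
p=get_image("wrist"); s=state(); print(s["clock"],s["wrist_force"].round(2),s["width"],s["eef_pos"],s["ee_rot"],s["qpos"].round(1))
pickle.dump(dict(p),open("wcup2.pkl","wb"))
crop(p,(0,0,512,384),"pics/wcup2.png",1.5)
z=R.from_euler("xyz",s["ee_rot"],degrees=True).apply([0,0,1]); print(z)
pl=np.array([.4853,-.3154,.0532]); n=np.array([-.4047,-.0499,.9131])
tip=s["eef_pos"]+.1532*z; d=tip-pl; print("tip",tip,"along",d@n,"lateral",d-(d@n)*n,"ang err",np.degrees(np.arccos(-z@n)))
E
```

```text
8.75 [ 0.43 -0.36 -0.91] 0.023782458031993362 [ 0.38704748 -0.32705861  0.29705038] [174.51964757 -23.44175789  20.85407443] [-62.7   8.2  97.3  24.4  67.7  -0.5]
[ 0.40405497  0.05172312 -0.91327121]
tip [ 0.4489487  -0.31913463  0.15713723] along 0.10980281275923817 lateral [0.0080859  0.00174453 0.00367628] ang err nan<stdin>:10: RuntimeWarning: invalid value encountered in arccos
```

View pics/wcup2.png

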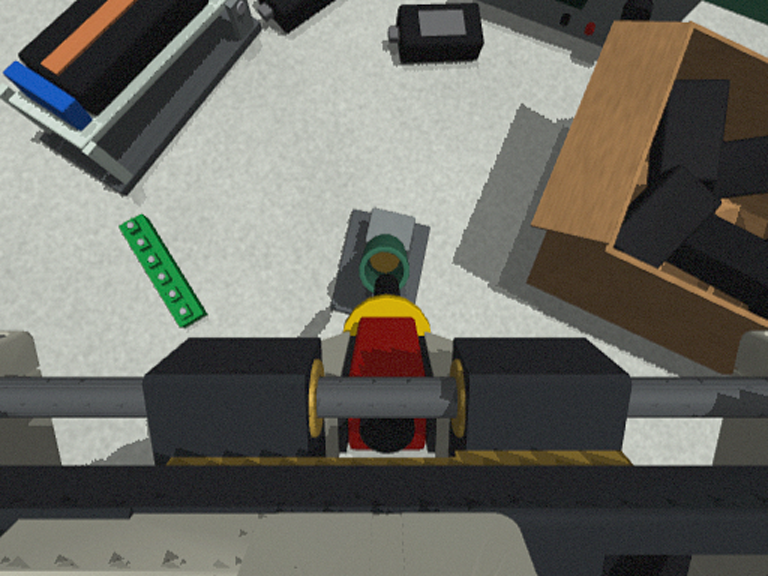

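View pics/scup.png

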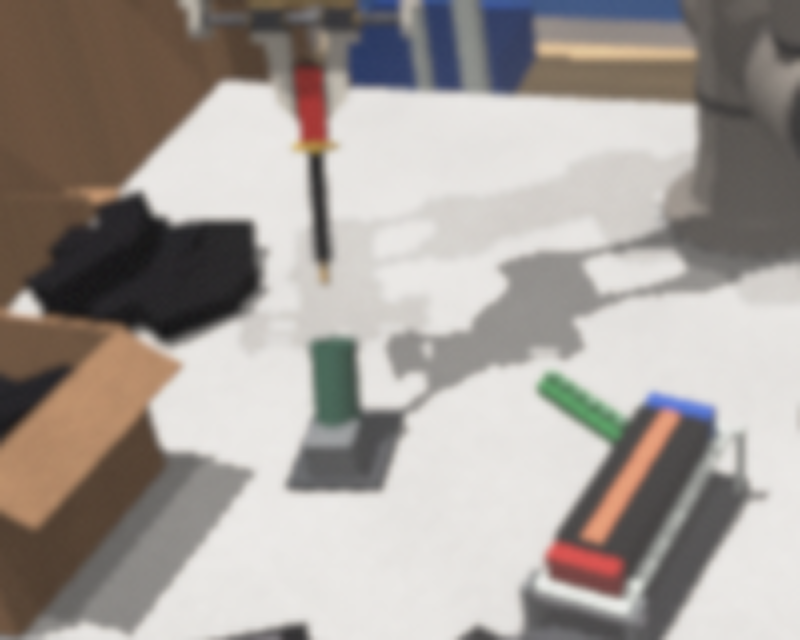

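Emit:
move_arm:
  deltas:
    - [[-0.8, -0.17, -0.37, 0, 0, 0], [0.9, 0.11, -2.1, 0, 0, 0], [0.95, 0.12, -2.1, 0, 0, 0], [0, 0, 0, 0, 0, 0]]

```text
clock: 9.25
eef_pos: [0.3976, -0.3256, 0.251]
ee_rot: [174.6, -23.4, 21.0]
wrist_force: [-0.2, -0.0, -1.5]
width: 0.0239
```

```bash
cat >> h.py <<'E'
def tipinfo(s,L=.1532):
    z=R.from_euler("xyz",s["ee_rot"],degrees=True).apply([0,0,1])
    pl=np.array([.4853,-.3154,.0532]); n=np.array([-.4047,-.0499,.9131])
    tip=s["eef_pos"]+L*z; d=tip-pl
    print(s["clock"],"F",s["wrist_force"].round(2),"Fax",round(s["wrist_force"]@n,2),"w",round(s["width"],4),"tip",tip.round(4),"along",round(d@n,4),"lat",(d-(d@n)*n).round(4),"z",z.round(4))
E
python3 - <<'E'
from station import *
from h import *
import pickle
p=get_image("wrist"); s=state(); tipinfo(s)
pickle.dump(dict(p),open("wcup3.pkl","wb")); crop(p,(200,110,320,230),"pics/wcup3.png",5)
p=get_image("scene");tipinfo(state());crop(p,(130,140,200,240),"pics/scup3.png",6)
E
```

```text
9.3 F [-0.32 -0.9  -0.61] Fax -0.38 w 0.0238 tip [ 0.4597 -0.3185  0.1122] along 0.0644 lat [0.0005 0.0001 0.0002] z [ 0.4044  0.0513 -0.9132]
9.35 F [-0.5  -0.21 -0.59] Fax -0.33 w 0.024 tip [ 0.4599 -0.3193  0.1129] along 0.065 lat [ 0.0009 -0.0006  0.0004] z [ 0.4051  0.0499 -0.9129]
```

View pics/wcup3.png

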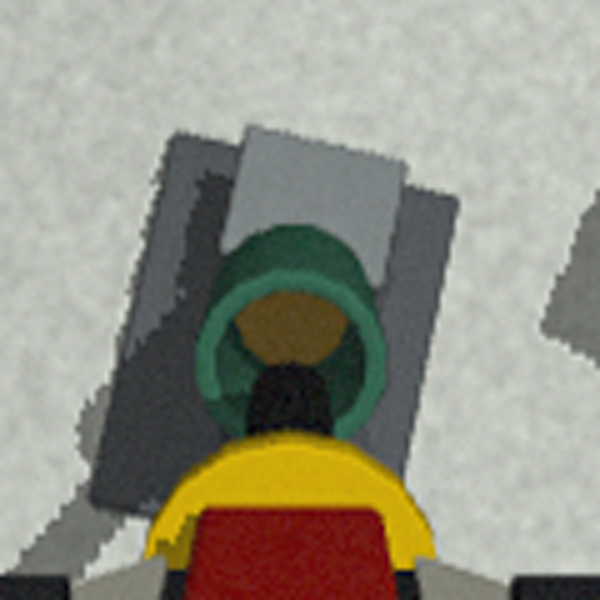

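View pics/scup3.png

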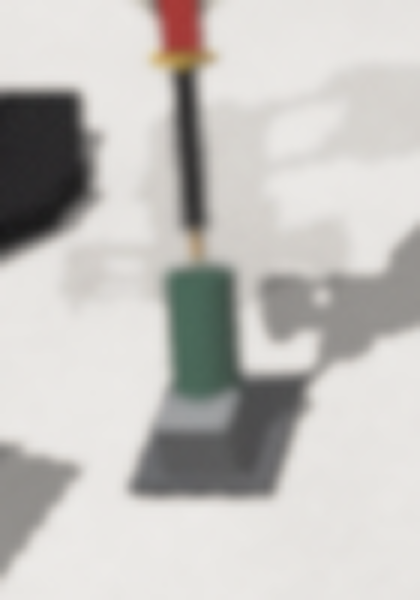

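Emit:
move_arm:
  deltas:
    - [[0.5, 0.06, -1.19, 0, 0, 0], [0.53, 0.065, -1.19, 0, 0, 0], [0.53, 0.065, -1.19, 0, 0, 0], [0.53, 0.065, -1.19, 0, 0, 0], [0, 0, 0, 0, 0, 0]]

```text
clock: 9.98
eef_pos: [0.4187, -0.3241, 0.2031]
ee_rot: [174.5, -23.4, 20.9]
wrist_force: [0.3, 0.0, -0.9]
width: 0.0238
```

```bash
python3 - <<'E'
from station import *
from h import *
tipinfo(state())
p=get_image("wrist"); tipinfo(state()); crop(p,(200,110,320,230),"pics/wcup4.png",5)
E
```

```text
9.975 F [ 0.35  0.01 -0.93] Fax -0.99 w 0.0238 tip [ 0.4805 -0.3161  0.0632] along 0.0111 lat [-0.0003 -0.0002 -0.0001] z [ 0.4036  0.0522 -0.9134]
10.025 F [ 0.3   0.22 -0.78] Fax -0.84 w 0.0237 tip [ 0.4807 -0.3166  0.0639] along 0.0117 lat [ 0.0001 -0.0007  0.    ] z [ 0.4042  0.0512 -0.9132]
```

View pics/wcup4.png

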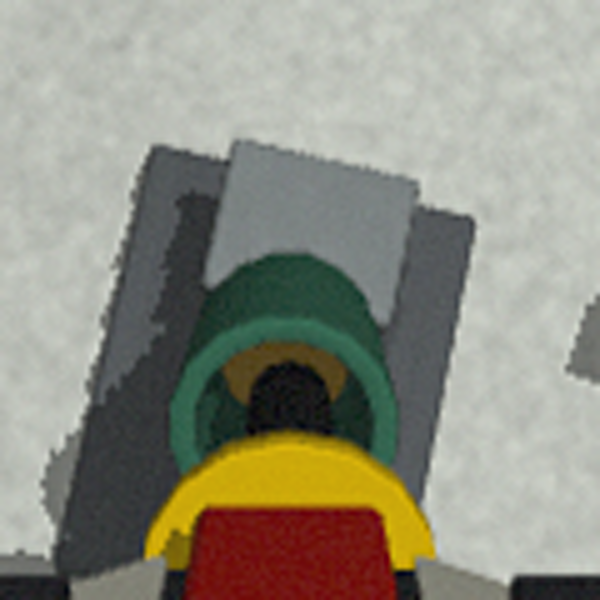

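Emit:
move_arm:
  deltas:
    - [[0.24, 0.03, -0.55, 0, 0, 0], [0.24, 0.03, -0.55, 0, 0, 0], [0.16, 0.02, -0.37, 0, 0, 0], [0, 0, 0, 0, 0, 0]]

```text
clock: 10.52
eef_pos: [0.4252, -0.324, 0.1896]
ee_rot: [174.4, -23.4, 20.9]
wrist_force: [-0.5, -0.0, -0.3]
width: 0.0241
```

```bash
python3 - <<'E'
from station import *
from h import *
tipinfo(state())
for i in range(2): p=get_image("wrist"); tipinfo(state())
crop(p,(200,110,320,230),"pics/wcup5.png",5)
E
```

```text
10.525 F [-0.54 -0.05 -0.27] Fax -0.02 w 0.0241 tip [ 0.4872 -0.3164  0.0498] along -0.0038 lat [ 0.0003 -0.0012  0.0001] z [ 0.4049  0.05   -0.913 ]
10.575 F [-0.2 -0.9  0.1] Fax 0.21 w 0.0238 tip [ 0.4871 -0.3164  0.0499] along -0.0037 lat [ 0.0003 -0.0012  0.0001] z [ 0.4048  0.0499 -0.913 ]
10.625 F [-0.9  -0.22 -0.29] Fax 0.11 w 0.0234 tip [ 0.4871 -0.3164  0.05  ] along -0.0036 lat [ 0.0003 -0.0012  0.0001] z [ 0.4049  0.0499 -0.913 ]
```

Emit:
move_arm:
  deltas:
    - [[0.13, 0.03, -0.3, 0, 0, 0], [0.13, 0.03, -0.3, 0, 0, 0], [0, 0, 0, 0, 0, 0], [0, 0, 0, 0, 0, 0]]

```text
clock: 11.12
eef_pos: [0.4277, -0.3236, 0.1839]
ee_rot: [174.4, -23.4, 20.9]
wrist_force: [-1.3, -0.6, 1.2]
width: 0.0237
```

```bash
python3 - <<'E'
from station import *
from h import *
tipinfo(state())
for i in range(4): p=get_image("wrist"); tipinfo(state())
crop(p,(200,110,320,230),"pics/wcup6.png",5)
E
```

```text
11.125 F [-1.32 -0.57  1.16] Fax 1.63 w 0.0237 tip [ 0.4898 -0.316   0.044 ] along -0.0102 lat [ 0.0004 -0.0011  0.0001] z [ 0.405   0.0496 -0.913 ]
11.175 F [-1.87  0.12  0.65] Fax 1.35 w 0.0243 tip [ 0.4898 -0.316   0.0441] along -0.0101 lat [ 0.0004 -0.0011  0.0001] z [ 0.405   0.0495 -0.913 ]
11.225 F [-1.65 -0.88  1.32] Fax 1.92 w 0.0238 tip [ 0.4898 -0.3159  0.044 ] along -0.0102 lat [ 0.0004 -0.001   0.0001] z [ 0.405   0.0496 -0.9129]
11.275 F [-2.47 -1.58  1.17] Fax 2.15 w 0.0238 tip [ 0.4898 -0.316   0.044 ] along -0.0101 lat [ 0.0004 -0.0011  0.0001] z [ 0.4051  0.0496 -0.9129]
11.325 F [-1.14 -1.14  1.55] Fax 1.93 w 0.0239 tip [ 0.4898 -0.316   0.044 ] along -0.0101 lat [ 0.0003 -0.0011  0.0001] z [ 0.4051  0.0496 -0.9129]
```

View pics/wcup6.png

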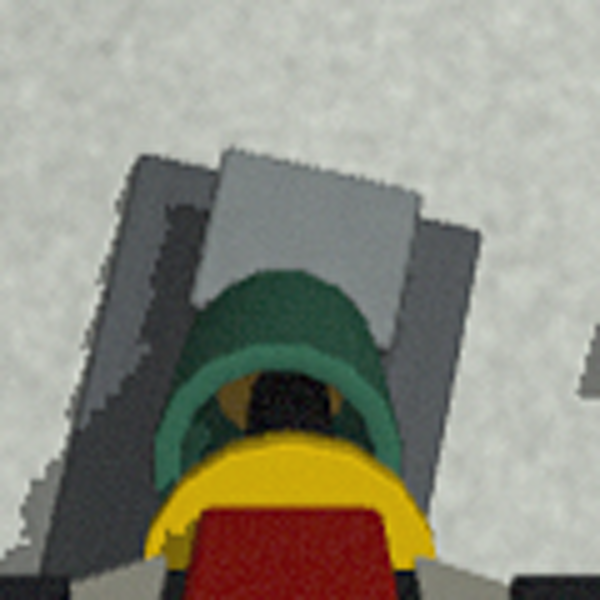

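Emit:
move_arm:
  deltas:
    - [[0, 0, 0, 0, 0, 0], [-0.41, -0.05, 0.92, 0, 0, 0], [-1.01, -0.12, 2.28, 0, 0, 0], [-1.21, -0.15, 2.74, 0, 0, 0], [-1.41, -0.18, 3.2, 0, 0, 0]]

```text
clock: 11.95
eef_pos: [0.3865, -0.3276, 0.2757]
ee_rot: [174.5, -23.4, 20.9]
wrist_force: [-0.1, -0.3, -1.9]
width: 0.0237
```

```bash
python3 - <<'E'
from station import *
from h import *
tipinfo(state())
s=state();print(s["eef_pos"],s["ee_rot"])
p=get_image("scene"); tipinfo(state()); crop(p,(80,100,280,260),"pics/scup7.png",4)
E
```

```text
11.95 F [-0.07 -0.31 -1.85] Fax -1.65 w 0.0237 tip [ 0.4483 -0.3197  0.1358] along 0.0906 lat [-0.0003  0.0003 -0.0001] z [ 0.4037  0.0519 -0.9134]
[ 0.38645202 -0.32762248  0.27571942] [174.51917994 -23.42246032  20.89918591]
12.0 F [ 0.8  -2.85  3.09] Fax 2.64 w 0.024 tip [ 0.4487 -0.3223  0.1405] along 0.0948 lat [ 0.0018 -0.0022  0.0007] z [ 0.4068  0.0457 -0.9124]
```

View pics/scup7.png

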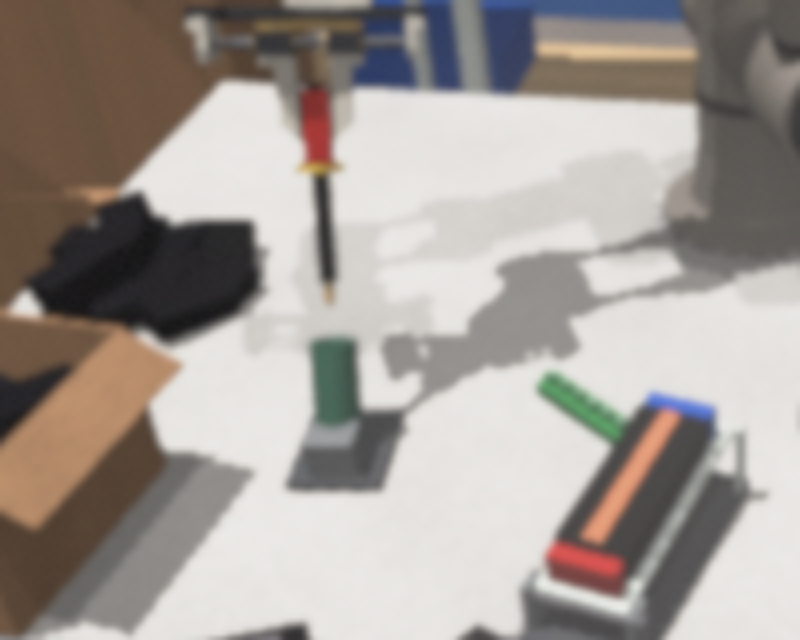

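Emit:
move_arm:
  deltas:
    - [[2.0, 2.2, 1.0, -0.0086, 0.0695, 0], [3.6, 3.8, 0.5, -0.0086, 0.0695, 0], [3.6, 3.8, 0, -0.0086, 0.0695, 0], [3.6, 3.8, 0, -0.0086, 0.0695, 0], [3.6, 3.8, 0, -0.0086, 0.0695, 0]]

```text
clock: 12.62
eef_pos: [0.5519, -0.1527, 0.2902]
ee_rot: [179.1, -3.8, 19.8]
wrist_force: [1.5, -0.1, -1.1]
width: 0.0239
```

Emit:
move_arm:
  deltas:
    - [[3.6, 3.8, 0, -0.0084, 0.0694, 0], [3.6, 3.8, 0, 0, 0, 0], [3.0, 3.2, 0, 0, 0, 0], [0.4, 0.5, 0, 0, 0, 0], [0, 0, 0, 0, 0, 0]]

```text
clock: 13.25
eef_pos: [0.6568, -0.0412, 0.2895]
ee_rot: [-180.0, 0.1, 19.8]
wrist_force: [-0.6, -0.2, -1.5]
width: 0.0239
```

```bash
cat >> h.py <<'E'
RC=np.array([.6013,-.0246]); RD=np.array([-.9695,.2452])
def railinfo(s,L=.1532):
    z=R.from_euler("xyz",s["ee_rot"],degrees=True).apply([0,0,1])
    tip=s["eef_pos"]+L*z; d=tip[:2]-RC; t=d@RD; lat=d@np.array([-RD[1],RD[0]])
    print(round(s["clock"],3),"F",s["wrist_force"].round(2),"tip",tip.round(4),"along",round(t,4),"lat",round(lat,4),"above rail",round(tip[2]-(.1019+.0848*t),4),"z",z.round(4),"eef",s["eef_pos"].round(4))
E
python3 - <<'E'
from station import *
from h import *
import pickle
railinfo(state())
p=get_image("wrist"); railinfo(state());pickle.dump(dict(p),open("wrail2.pkl","wb")); crop(p,(120,50,400,250),"pics/wrail2.png",2.5)
p=get_image("scene"); railinfo(state()); crop(p,(180,140,310,270),"pics/srail2.png",4.5)
E
```

```text
13.25 F [-0.65 -0.2  -1.5 ] tip [ 0.6566 -0.0412  0.1363] along -0.0577 lat 0.0026 above rail 0.0393 z [-1.6e-03  1.0e-04 -1.0e+00] eef [ 0.6568 -0.0412  0.2895]
13.3 F [ 0.17 -0.09 -1.49] tip [ 0.6564 -0.042   0.1367] along -0.0577 lat 0.0034 above rail 0.0397 z [-1.1e-03 -1.0e-04 -1.0e+00] eef [ 0.6566 -0.042   0.2899]
13.35 F [-0.37 -0.01 -2.43] tip [ 0.6565 -0.0424  0.137 ] along -0.0579 lat 0.0037 above rail 0.04 z [-6.e-04 -2.e-04 -1.e+00] eef [ 0.6566 -0.0424  0.2902]
```

View pics/wrail2.png

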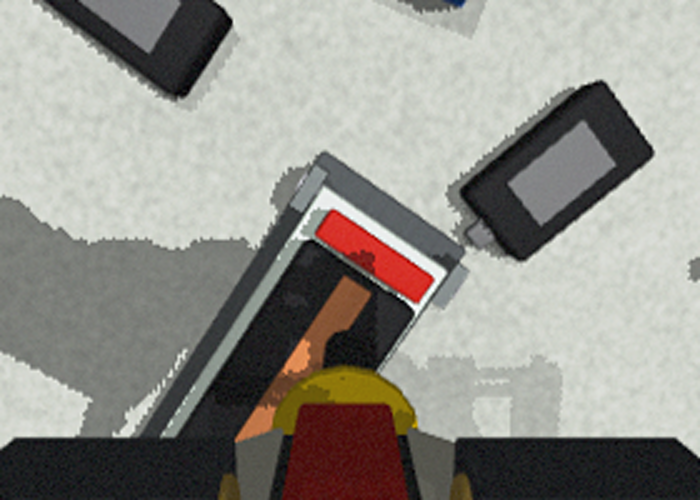

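View pics/srail2.png

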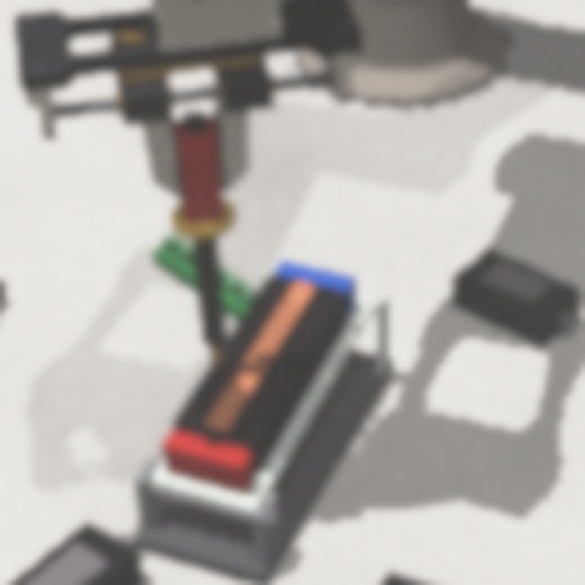

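```bash
python3 - <<'E'
from h import *
import pickle
p=pickle.load(open("wrail2.pkl","rb")); P=cloud(p); f=p["frame"].astype(int)
r,g,b=f[...,0],f[...,1],f[...,2]
t=(P[...,:2]-RC)@RD; l=(P[...,:2]-RC)@np.array([-RD[1],RD[0]]); res=P[...,2]-(.1019+.0848*t)
m=(np.abs(l)<.015)&(t>-.085)&(t<-.03)&(r>g+25)&(g>b+8)&(np.abs(res)<.01)
for a in np.arange(-.08,-.03,.01):
    k=m&(t>=a)&(t<a+.01)
    if k.sum()>5: print(round(a,3),k.sum(),np.percentile(l[k],[3,50,97]).round(4),np.median(res[k]).round(4))
print("min t",np.percentile(t[m],1))
E
```

```text
-0.08 57 [-0.0074 -0.0002  0.0072] 0.0003
-0.07 118 [-0.0075 -0.0002  0.0071] 0.0005
-0.06 107 [-0.0075 -0.0005  0.007 ] 0.0005
-0.05 79 [-0.0077 -0.0027  0.0024] 0.0006
-0.04 99 [-0.0077 -0.0012  0.006 ] 0.0005
min t -0.0845270468424465
```

Emit:
move_arm:
  deltas:
    - [[0.1, 0.36, -0.5, 0, 0, 0], [0, 0, -1.3, 0, 0, 0], [0, 0, -1.0, 0, 0, 0], [0, 0, -0.6, 0, 0, 0], [0, 0, 0, 0, 0, 0]]

```text
clock: 13.98
eef_pos: [0.658, -0.0378, 0.2554]
ee_rot: [-180.0, 0.1, 19.7]
wrist_force: [0.1, -0.9, -1.4]
width: 0.0241
```

```bash
python3 - <<'E'
from station import *
from h import *
import pickle
railinfo(state())
for i in range(4): p=get_image("scene"); railinfo(state()); 
crop(p,(180,140,310,270),"pics/srail3.png",4.5)
p=get_image("wrist"); railinfo(state()); crop(p,(120,50,400,250),"pics/wrail3.png",2.5)
E
```

```text
13.975 F [ 0.09 -0.88 -1.43] tip [ 0.6578 -0.0377  0.1022] along -0.058 lat -0.0011 above rail 0.0052 z [-1.2e-03  4.0e-04 -1.0e+00] eef [ 0.658  -0.0378  0.2554]
14.025 F [ 0.92  0.64 -1.19] tip [ 0.6583 -0.0378  0.1028] along -0.0585 lat -0.0012 above rail 0.0059 z [-1.e-04  1.e-04 -1.e+00] eef [ 0.6583 -0.0378  0.256 ]
14.075 F [ 0.54 -0.37 -1.43] tip [ 0.6585 -0.0378  0.1032] along -0.0587 lat -0.0012 above rail 0.0063 z [ 6.e-04  0.e+00 -1.e+00] eef [ 0.6584 -0.0378  0.2564]
14.125 F [ 0.07  0.25 -1.85] tip [ 0.6586 -0.0378  0.1034] along -0.0588 lat -0.0013 above rail 0.0065 z [ 9.e-04 -0.e+00 -1.e+00] eef [ 0.6585 -0.0378  0.2566]
14.175 F [ 0.6   0.48 -1.21] tip [ 0.6586 -0.0378  0.1034] along -0.0588 lat -0.0012 above rail 0.0065 z [ 1.e-03 -1.e-04 -1.e+00] eef [ 0.6585 -0.0378  0.2566]
14.225 F [ 0.21  0.51 -1.02] tip [ 0.6586 -0.0378  0.1034] along -0.0588 lat -0.0013 above rail 0.0065 z [ 0.001 -0.    -1.   ] eef [ 0.6585 -0.0378  0.2566]
```

View pics/srail3.png

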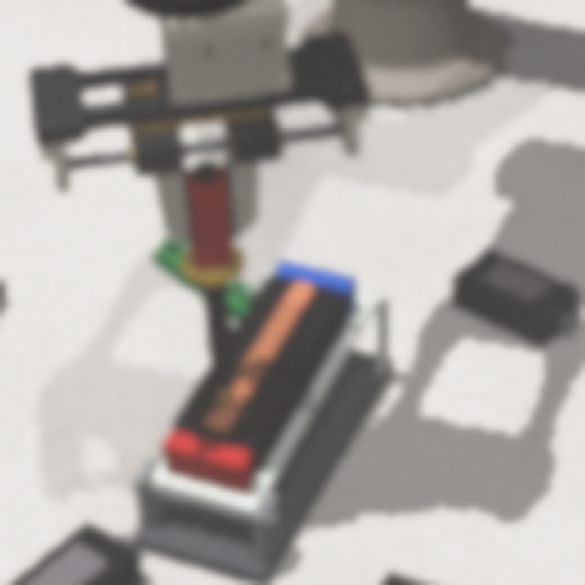

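Emit:
move_arm:
  deltas:
    - [[0, 0, -0.3, 0, 0, 0], [0, 0, -0.3, 0, 0, 0], [0, 0, -0.2, 0, 0, 0], [0, 0, 0, 0, 0, 0]]

```text
clock: 14.72
eef_pos: [0.6583, -0.0378, 0.2482]
ee_rot: [180.0, -0.0, 19.8]
wrist_force: [0.0, 0.1, 1.5]
width: 0.0239
```

```bash
python3 - <<'E'
from station import *
from h import *
import pickle
railinfo(state())
for i in range(4): p=get_image("wrist"); railinfo(state()); 
E
```

```text
14.725 F [0.02 0.12 1.53] tip [ 0.6584 -0.0378  0.095 ] along -0.0586 lat -0.0012 above rail -0.0019 z [ 4.e-04  1.e-04 -1.e+00] eef [ 0.6583 -0.0378  0.2482]
14.775 F [0.57 0.38 1.17] tip [ 0.6584 -0.0378  0.0952] along -0.0586 lat -0.0012 above rail -0.0018 z [ 5.e-04  0.e+00 -1.e+00] eef [ 0.6584 -0.0378  0.2484]
14.825 F [0.34 0.03 1.66] tip [ 0.6584 -0.0378  0.0952] along -0.0586 lat -0.0012 above rail -0.0017 z [ 5.e-04  1.e-04 -1.e+00] eef [ 0.6583 -0.0378  0.2484]
14.875 F [-0.28 -0.43  0.92] tip [ 0.6584 -0.0378  0.0952] along -0.0586 lat -0.0012 above rail -0.0017 z [ 5.e-04  0.e+00 -1.e+00] eef [ 0.6583 -0.0378  0.2484]
14.925 F [-0.45  1.3   0.93] tip [ 0.6584 -0.0377  0.0952] along -0.0586 lat -0.0013 above rail -0.0018 z [ 5.e-04  1.e-04 -1.e+00] eef [ 0.6583 -0.0378  0.2484]
```

```bash
python3 - <<'E'
from h import *
import pickle
for fn in ["wrail.pkl","wrail2.pkl","wcup2.pkl"]:
    p=pickle.load(open(fn,"rb")); P=cloud(p).reshape(-1,3); f=p["frame"].reshape(-1,3).astype(int)
    m=(np.abs(P[:,2])<.008)&(f.min(1)>120); m&=(np.arange(len(m))//512<220)
    A=np.c_[P[m][:,:2],np.ones(m.sum())]; c,_,_,_=np.linalg.lstsq(A,P[m][:,2],rcond=None); print(fn,m.sum(),c, "slope along RD",c[:2]@RD,"z at rail mid",c[:2]@RC+c[2])
E
```

```text
wrail.pkl 77070 [-0.00079778  0.00035416 -0.00037248] slope along RD 0.0008602844950608268 z at rail mid -0.0008608975012988072
wrail2.pkl 77054 [-0.00092657  0.00035752 -0.00015495] slope along RD 0.0009859741847134125 z at rail mid -0.0007208915564497886
wcup2.pkl 52408 [-0.00086421  0.00037218 -0.00055433] slope along RD 0.0009291083441462744 z at rail mid -0.001083134356981107
```

Emit:
move_arm:
  deltas:
    - [[-0.24, 0.04, 0.02, 0, 0, 0], [-0.49, 0.1, 0.041, 0, 0, 0], [-0.49, 0.1, 0.041, 0, 0, 0], [-0.49, 0.1, 0.041, 0, 0, 0], [-0.49, 0.1, 0.041, 0, 0, 0]]

```text
clock: 15.55
eef_pos: [0.6359, -0.0333, 0.2501]
ee_rot: [180.0, -0.0, 19.8]
wrist_force: [1.8, 0.3, 0.3]
width: 0.0236
```

```bash
python3 - <<'E'
from station import *
from h import *
railinfo(state())
for i in range(4): p=get_image("wrist"); railinfo(state()); 
E
```

```text
15.55 F [1.81 0.34 0.31] tip [ 0.636  -0.0333  0.0969] along -0.0358 lat -0.0001 above rail -0.0019 z [ 4.e-04  0.e+00 -1.e+00] eef [ 0.6359 -0.0333  0.2501]
15.6 F [-0.18  0.38  1.48] tip [ 0.6351 -0.033   0.097 ] along -0.0348 lat -0.0001 above rail -0.0019 z [-9.e-04  4.e-04 -1.e+00] eef [ 0.6352 -0.0331  0.2502]
15.65 F [-0.33 -0.05  0.86] tip [ 0.6347 -0.033   0.0968] along -0.0345 lat -0.0001 above rail -0.0022 z [-2.1e-03  6.0e-04 -1.0e+00] eef [ 0.6351 -0.0331  0.25  ]
15.7 F [-1.58  0.16  2.04] tip [ 0.6347 -0.033   0.0966] along -0.0344 lat -0.0001 above rail -0.0024 z [-2.6e-03  7.0e-04 -1.0e+00] eef [ 0.6351 -0.0331  0.2498]
15.75 F [-1.25 -0.36  1.26] tip [ 0.6349 -0.033   0.0965] along -0.0346 lat -0.0001 above rail -0.0025 z [-2.6e-03  7.0e-04 -1.0e+00] eef [ 0.6353 -0.0331  0.2497]
```

Emit:
move_arm:
  deltas:
    - [[-0.49, 0.12, 0.05, 0, 0, 0], [-0.49, 0.12, 0.05, 0, 0, 0], [-0.49, 0.12, 0.05, 0, 0, 0], [-0.49, 0.12, 0.045, 0, 0, 0], [-0.49, 0.12, 0.045, 0, 0, 0]]

```text
clock: 16.38
eef_pos: [0.6115, -0.0273, 0.2525]
ee_rot: [180.0, -0.0, 19.8]
wrist_force: [2.6, -0.2, 1.1]
width: 0.0237
```

```bash
python3 - <<'E'
from station import *
from h import *
railinfo(state())
for i in range(3): p=get_image("wrist"); railinfo(state()); 
E
```

```text
16.375 F [ 2.55 -0.21  1.06] tip [ 0.6115 -0.0273  0.0993] along -0.0106 lat 0.0001 above rail -0.0017 z [ 3.e-04  1.e-04 -1.e+00] eef [ 0.6115 -0.0273  0.2525]
16.425 F [-0.84  0.62  1.33] tip [ 0.6105 -0.027   0.0993] along -0.0095 lat 0.0 above rail -0.0018 z [-1.e-03  4.e-04 -1.e+00] eef [ 0.6107 -0.027   0.2525]
16.475 F [-0.77  0.85  1.07] tip [ 0.6102 -0.0269  0.0991] along -0.0092 lat 0.0 above rail -0.002 z [-2.1e-03  6.0e-04 -1.0e+00] eef [ 0.6106 -0.027   0.2523]
16.525 F [-2.36 -0.28  0.37] tip [ 0.6102 -0.0269  0.099 ] along -0.0092 lat 0.0 above rail -0.0022 z [-2.6e-03  8.0e-04 -1.0e+00] eef [ 0.6106 -0.027   0.2522]
```

Emit:
move_arm:
  deltas:
    - [[-0.49, 0.12, 0.042, 0, 0, 0], [-0.49, 0.12, 0.042, 0, 0, 0], [-0.49, 0.12, 0.042, 0, 0, 0], [-0.49, 0.12, 0.042, 0, 0, 0], [-0.49, 0.12, 0.042, 0, 0, 0]]

```text
clock: 17.15
eef_pos: [0.587, -0.0213, 0.2546]
ee_rot: [180.0, -0.0, 19.8]
wrist_force: [1.4, -1.1, 0.4]
width: 0.0238
```

```bash
python3 - <<'E'
from station import *
from h import *
railinfo(state())
for i in range(4): p=get_image("wrist"); railinfo(state()); 
E
```

```text
17.15 F [ 1.37 -1.1   0.4 ] tip [ 0.587  -0.0213  0.1014] along 0.0146 lat 0.0003 above rail -0.0018 z [ 4.e-04  0.e+00 -1.e+00] eef [ 0.587  -0.0213  0.2546]
17.2 F [-1.27 -0.08  1.06] tip [ 0.5861 -0.0209  0.1014] along 0.0157 lat 0.0002 above rail -0.0018 z [-1.e-03  4.e-04 -1.e+00] eef [ 0.5862 -0.021   0.2546]
17.25 F [-0.61  0.59  1.08] tip [ 0.5858 -0.0209  0.1013] along 0.0159 lat 0.0002 above rail -0.002 z [-2.e-03  6.e-04 -1.e+00] eef [ 0.5861 -0.021   0.2545]
17.3 F [-1.23  0.42  1.23] tip [ 0.5858 -0.0209  0.1011] along 0.016 lat 0.0003 above rail -0.0022 z [-2.5e-03  7.0e-04 -1.0e+00] eef [ 0.5861 -0.021   0.2543]
17.35 F [-1.52  0.99  0.53] tip [ 0.5859 -0.021   0.101 ] along 0.0158 lat 0.0003 above rail -0.0023 z [-2.5e-03  7.0e-04 -1.0e+00] eef [ 0.5863 -0.0211  0.2542]
```

Emit:
move_arm:
  deltas:
    - [[-0.49, 0.12, 0.042, 0, 0, 0], [-0.49, 0.12, 0.042, 0, 0, 0], [-0.49, 0.12, 0.042, 0, 0, 0], [-0.49, 0.12, 0.042, 0, 0, 0], [-0.49, 0.12, 0.042, 0, 0, 0]]

```text
clock: 17.98
eef_pos: [0.5625, -0.0153, 0.2567]
ee_rot: [180.0, -0.0, 19.8]
wrist_force: [2.2, -0.4, 0.4]
width: 0.0238
```

```bash
python3 - <<'E'
from station import *
from h import *
railinfo(state())
for i in range(4): p=get_image("wrist"); railinfo(state()); 
E
```

```text
17.975 F [ 2.22 -0.4   0.45] tip [ 0.5625 -0.0153  0.1035] along 0.0399 lat 0.0005 above rail -0.0018 z [ 4.e-04  0.e+00 -1.e+00] eef [ 0.5625 -0.0153  0.2567]
18.025 F [-0.79 -0.14  1.74] tip [ 0.5615 -0.015   0.1035] along 0.0409 lat 0.0004 above rail -0.0019 z [-9.e-04  4.e-04 -1.e+00] eef [ 0.5617 -0.015   0.2567]
18.075 F [-1.18  0.09  1.65] tip [ 0.5613 -0.0149  0.1033] along 0.0412 lat 0.0004 above rail -0.0021 z [-2.e-03  6.e-04 -1.e+00] eef [ 0.5616 -0.015   0.2565]
18.125 F [-1.32  0.71  0.35] tip [ 0.5613 -0.0149  0.1032] along 0.0412 lat 0.0004 above rail -0.0022 z [-2.4e-03  7.0e-04 -1.0e+00] eef [ 0.5617 -0.015   0.2564]
18.175 F [-0.37  0.46  0.86] tip [ 0.5614 -0.0149  0.103 ] along 0.041 lat 0.0004 above rail -0.0023 z [-2.5e-03  8.0e-04 -1.0e+00] eef [ 0.5618 -0.0151  0.2562]
```

Emit:
move_arm:
  deltas:
    - [[-0.49, 0.125, 0.042, 0, 0, 0], [-0.49, 0.125, 0.042, 0, 0, 0], [-0.49, 0.125, 0.042, 0, 0, 0], [-0.49, 0.125, 0.042, 0, 0, 0], [0, 0, 0, 0, 0, 0]]

```text
clock: 18.8
eef_pos: [0.542, -0.01, 0.2581]
ee_rot: [-179.9, 0.1, 19.8]
wrist_force: [-1.4, 0.0, 0.3]
width: 0.0237
```

```bash
python3 - <<'E'
from station import *
from h import *
railinfo(state())
for i in range(2): p=get_image("scene"); railinfo(state()); 
crop(p,(180,140,310,270),"pics/srail4.png",4.5)
E
```

```text
18.8 F [-1.35  0.01  0.31] tip [ 0.5417 -0.0099  0.1049] along 0.0614 lat 0.0004 above rail -0.0022 z [-2.1e-03  7.0e-04 -1.0e+00] eef [ 0.542  -0.01    0.2581]
18.85 F [-0.74  0.26  0.29] tip [ 0.5418 -0.01    0.1048] along 0.0613 lat 0.0004 above rail -0.0023 z [-2.3e-03  7.0e-04 -1.0e+00] eef [ 0.5421 -0.0101  0.258 ]
18.9 F [-0.77  1.12  1.59] tip [ 0.5419 -0.01    0.1047] along 0.0611 lat 0.0004 above rail -0.0023 z [-2.3e-03  7.0e-04 -1.0e+00] eef [ 0.5423 -0.0101  0.2579]
```

View pics/srail4.png

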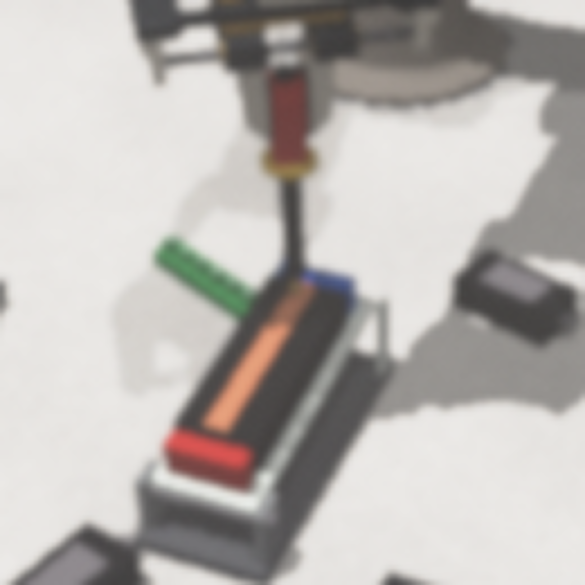

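Emit:
move_arm:
  deltas:
    - [[0, 0, 1.5, 0, 0, 0], [0.1, 2.5, 3.2, 0, 0, 0], [0.2, 6, 0.6, 0, 0, 0], [0.2, 6, 0, 0, 0, 0], [0.2, 6, 0, 0, 0, 0]]

```text
clock: 19.52
eef_pos: [0.5503, 0.1963, 0.3123]
ee_rot: [180.0, -0.1, 19.7]
wrist_force: [2.0, 0.6, -0.6]
width: 0.0239
```

Emit:
move_arm:
  deltas:
    - [[0.2, 6, 0, 0, 0, 0], [0.2, 4.5, 0, 0, 0, 0], [0.1, 1.7, 0, 0, 0, 0], [0, 0, 0, 0, 0, 0], [0, 0, 0, 0, 0, 0]]

```text
clock: 20.15
eef_pos: [0.5555, 0.3151, 0.3115]
ee_rot: [180.0, 0.0, 19.7]
wrist_force: [-0.6, -0.6, -2.5]
width: 0.024
```

```bash
python3 - <<'E'
from station import *
from h import *
import pickle
p=get_image("wrist"); s=state(); print(s["clock"],s["wrist_force"].round(2),s["eef_pos"],s["ee_rot"],s["width"])
pickle.dump(dict(p),open("wret.pkl","wb")); crop(p,(0,0,512,384),"pics/wret.png",1.5)
p=get_image("scene"); crop(p,(290,110,400,270),"pics/sret.png",3.7); pickle.dump(dict(p),open("sret.pkl","wb"))
s=state(); print(s["eef_pos"],s["ee_rot"])
E
```

```text
20.2 [ 0.3  -0.02 -1.48] [0.55555108 0.31496197 0.31159397] [ 1.79974448e+02 -8.81355473e-03  1.96476396e+01] 0.02343764038844007
[0.55555548 0.3149997  0.31165285] [ 1.7998083e+02 -1.7204160e-02  1.9641451e+01]
```

View pics/wret.png

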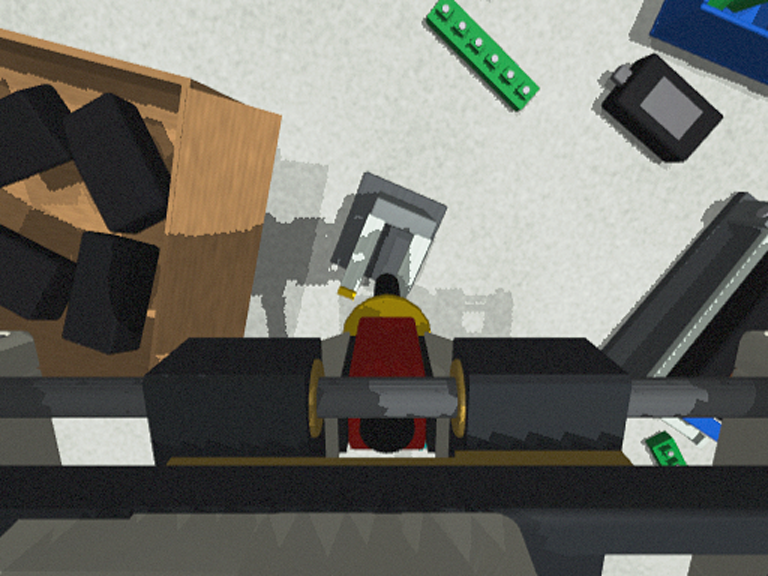

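View pics/sret.png

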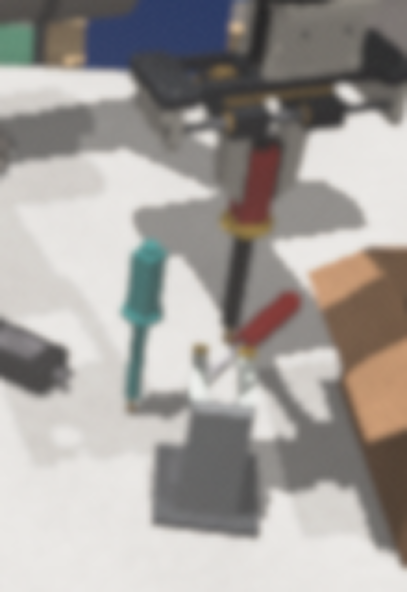

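Emit:
move_arm:
  deltas:
    - [[-0.1, 0.2, -0.5, 0, 0, 0], [0, 0, -2.5, 0, 0, 0], [0, 0, -3.0, 0, 0, 0], [0, 0, -3.0, 0, 0, 0], [0, 0, -1.5, 0, 0, 0]]

```text
clock: 20.88
eef_pos: [0.5535, 0.3179, 0.2044]
ee_rot: [180.0, 0.2, 19.7]
wrist_force: [-0.6, -0.3, -2.0]
width: 0.0235
```

```bash
python3 - <<'E'
from station import *
from h import *
import pickle
p=get_image("wrist"); crop(p,(0,0,512,384),"pics/wret2.png",1.5)
p=get_image("scene"); crop(p,(290,110,400,270),"pics/sret2.png",3.7)
s=state(); print(s["clock"],s["wrist_force"].round(2),s["moment"].round(2),s["eef_pos"],s["ee_rot"],s["width"])
E
```

```text
20.975 [-0.74  0.13 -1.42] [ 0.04  0.04 -0.03] [0.5535298  0.31804826 0.20461276] [179.99255984   0.18010836  19.7320148 ] 0.023926715529676026
```

View pics/wret2.png

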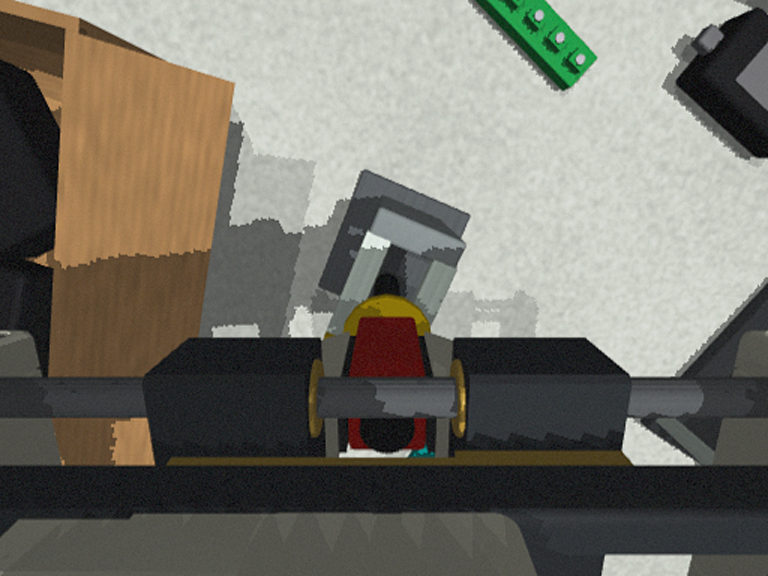

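View pics/sret2.png

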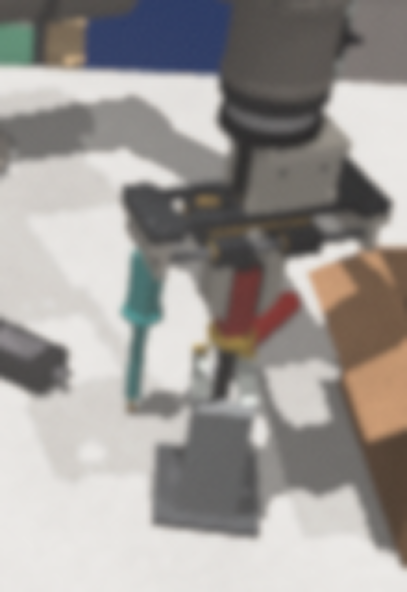

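Emit:
move_arm:
  deltas:
    - [[0.1, -0.08, -1.5, 0, 0, 0], [0, 0, -1.5, 0, 0, 0], [0, 0, -0.8, 0, 0, 0], [0, 0, -0.3, 0, 0, 0], [0, 0, 0, 0, 0, 0]]

```text
clock: 21.6
eef_pos: [0.5552, 0.3179, 0.1653]
ee_rot: [-180.0, -0.0, 19.8]
wrist_force: [-0.3, -0.4, -1.3]
width: 0.0237
```

```bash
python3 - <<'E'
from station import *
from h import *
s=state(); print(s["clock"],s["wrist_force"].round(2),s["eef_pos"],s["ee_rot"])
p=get_image("wrist"); crop(p,(180,150,340,310),"pics/wret3.png",3.7)
s=state(); print(s["clock"],s["wrist_force"].round(2),s["moment"].round(2),s["eef_pos"],s["ee_rot"],s["width"])
P=cloud(p); f=p["frame"].astype(int); r,g,b=f[...,0],f[...,1],f[...,2]
y=(r>130)&(g>100)&(b<90)&(P[...,2]>.1)&(P[...,2]<.16); y[:,:200]=False;y[:,320:]=False; print("flange top z",y.sum(),np.percentile(P[y][:,2],[5,50,95]))
E
```

```text
21.6 [-0.29 -0.38 -1.32] [0.55522407 0.31789773 0.16529576] [-1.79996751e+02 -1.35558996e-02  1.97609019e+01]
21.65 [ 0.41 -0.98 -1.53] [0.04 0.01 0.03] [0.55536727 0.31793192 0.16561645] [-1.79994224e+02 -4.62773996e-02  1.97588035e+01] 0.023888448240179654
flange top z 343 [0.131285   0.13216176 0.13316645]
```

View pics/wret3.png

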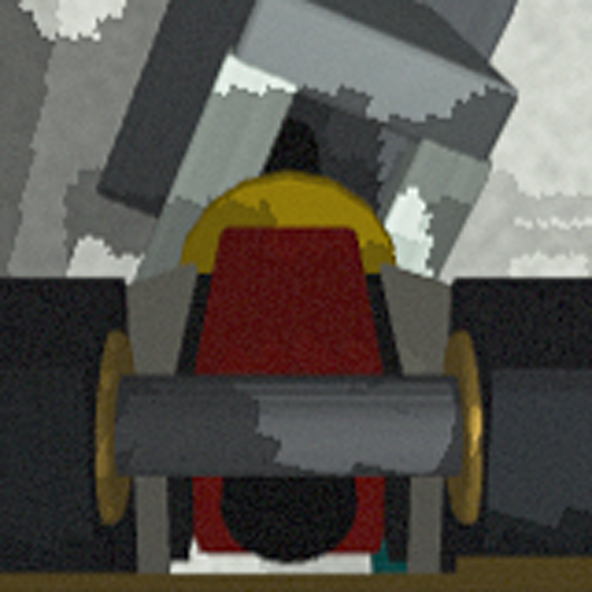

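Emit:
move_arm:
  deltas:
    - [[-0.1, -0.08, -0.1, 0, 0, 0], [0, 0, -0.12, 0, 0, 0], [0, 0, 0, 0, 0, 0]]

```text
clock: 22.02
eef_pos: [0.5542, 0.317, 0.1633]
ee_rot: [-180.0, -0.0, 19.8]
wrist_force: [-0.5, 1.2, 0.1]
width: 0.024
```

```bash
python3 - <<'E'
from station import *
from h import *
p=get_image("wrist"); s=state(); print(s["clock"],s["wrist_force"].round(2),s["moment"].round(2),s["eef_pos"],s["ee_rot"],s["width"])
P=cloud(p); f=p["frame"].astype(int); r,g,b=f[...,0],f[...,1],f[...,2]
y=(r>130)&(g>100)&(b<90)&(P[...,2]>.1)&(P[...,2]<.16); y[:,:200]=False;y[:,320:]=False; print("flange top z",y.sum(),np.percentile(P[y][:,2],[5,50,95]))
E
```

```text
22.075 [-0.04 -0.3  -0.99] [-0.02 -0.02  0.  ] [0.55424465 0.31700678 0.16322441] [-1.79994862e+02 -2.51593105e-02  1.97508430e+01] 0.023969421566700178
flange top z 353 [0.12904044 0.1301077  0.1310764 ]
```

Flange is at its original seated height (0.1301). Release and rise.

Emit:
move_arm:
  deltas:
    - [[0, 0, 0, 0, 0, 0], [0, 0, 0, 0, 0, 0], [0, 0, 0, 0, 0, 0], [0, 0, 0, 0, 0, 0]]
  grip: 5.0

```text
clock: 22.58
eef_pos: [0.5542, 0.317, 0.1631]
ee_rot: [-180.0, -0.0, 19.8]
wrist_force: [-0.2, -0.7, 0.2]
width: 0.0494
```

```bash
python3 - <<'E'
from station import *
from h import *
p=get_image("wrist"); s=state(); print(s["clock"],s["wrist_force"].round(2),s["eef_pos"],s["width"])
crop(p,(130,120,390,330),"pics/wrel.png",3)
E
```

```text
22.625 [-0.24 -0.12 -0.45] [0.55417838 0.31703377 0.16307354] 0.049469610937434016
```

View pics/wrel.png

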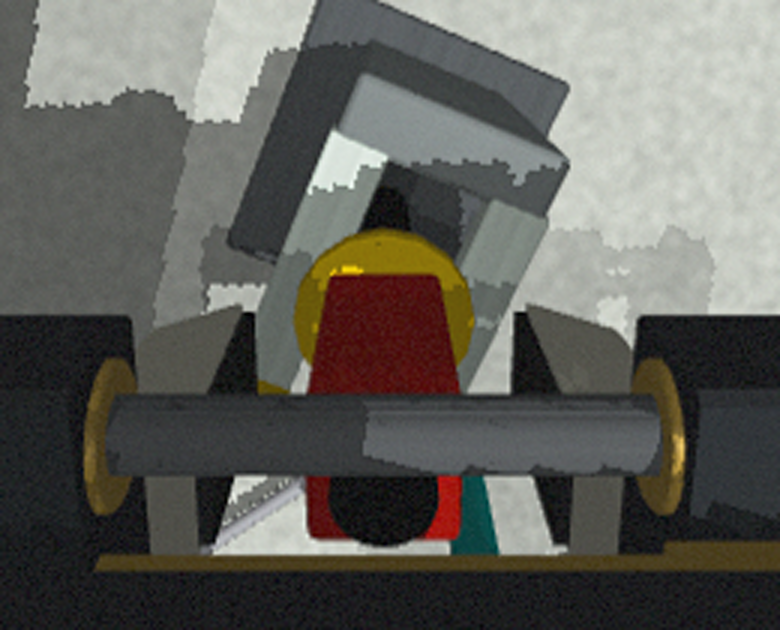

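Emit:
move_arm:
  deltas:
    - [[0, 0, 2.0, 0, 0, 0], [0, 0, 3.5, 0, 0, 0], [0, 0, 4.0, 0, 0, 0], [-1, -2, 4.0, 0, 0, 0], [-4, -4, 0.5, 0, 0, 0]]

```text
clock: 23.25
eef_pos: [0.5059, 0.2573, 0.3057]
ee_rot: [180.0, -0.4, 19.8]
wrist_force: [0.3, -2.3, -0.2]
width: 0.0498
```

Emit:
move_arm:
  deltas:
    - [[0, -3, 0, 0, 0, 0], [0, 0, 0, 0, 0, 0], [0, 0, 0, 0, 0, 0]]

```text
clock: 23.62
eef_pos: [0.5044, 0.2274, 0.3031]
ee_rot: [-180.0, -0.0, 19.7]
wrist_force: [0.6, 0.6, -0.5]
width: 0.0497
```

```bash
python3 - <<'E'
from station import *
from h import *
import pickle
s=state(); print(s["clock"],s["wrist_force"].round(2),s["eef_pos"],s["width"],np.abs(s["joint_velocities"]).max())
p=get_image("wrist"); crop(p,(0,0,512,384),"pics/wfin.png",1.5); pickle.dump(dict(p),open("wfin.pkl","wb"))
P=cloud(p); f=p["frame"].astype(int); r,g,b=f[...,0],f[...,1],f[...,2]
for d in spot_point(p,"probe_grip")[:2]: print(d)
top=(P[...,2]>.186)&(P[...,2]<.206)&(np.hypot(P[...,0]-.555,P[...,1]-.317)<.03); Q=P[top]; print(top.sum(),cv2.minAreaRect((Q[:,:2]*1e3).astype(np.float32)),np.percentile(Q[:,2],[5,50,95]))
y=(r>150)&(g>120)&(b<90)&(P[...,2]>.12)&(P[...,2]<.14)&(np.hypot(P[...,0]-.555,P[...,1]-.317)<.03); n,l,st,ce=cv2.connectedComponentsWithStats(y.astype(np.uint8))
for i in range(1,n):
    if st[i,4]>30: print(st[i,4],P[l==i].mean(0).round(4),np.percentile(P[l==i][:,2],[5,95]).round(4))
p=get_image("scene"); crop(p,(80,130,480,330),"pics/sfin.png",2)
p=get_image("top"); crop(p,(0,0,512,384),"pics/tfin.png",1.5)
E
```

```text
23.625 [ 0.59  0.58 -0.52] [0.50441923 0.22742994 0.30312216] 0.049720279976615184 0.757768307983975
{'xy': [185.7, 106.8], 'conf': 0.84}
{'xy': [221.0, 216.2], 'conf': 0.69}
837 ((554.592529296875, 315.8104248046875), (22.908376693725586, 24.322776794433594), 19.775428771972656) [0.19028283 0.19256458 0.19896572]
357 [0.5568 0.3081 0.13  ] [0.1287 0.1313]
```

View pics/wfin.png

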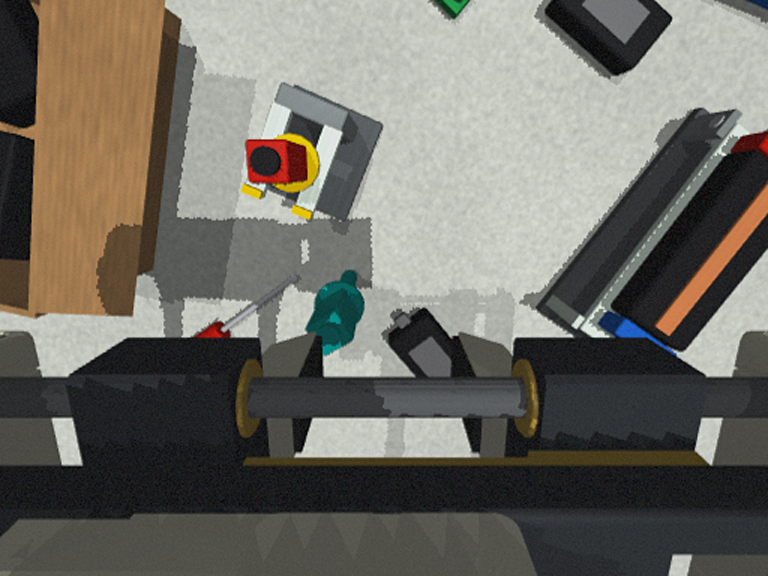

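View pics/sfin.png

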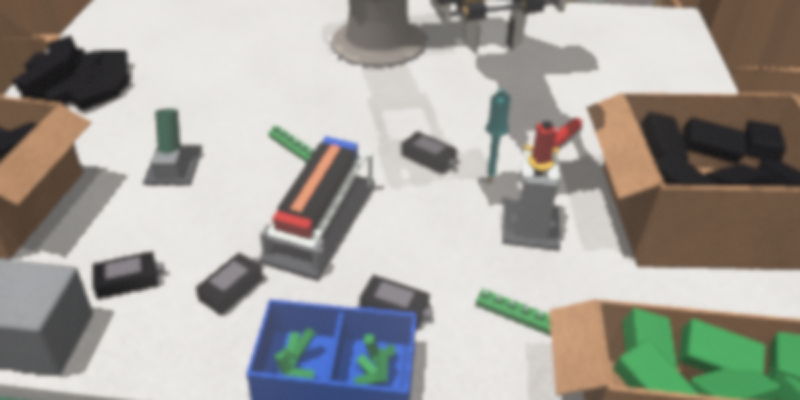

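View pics/tfin.png

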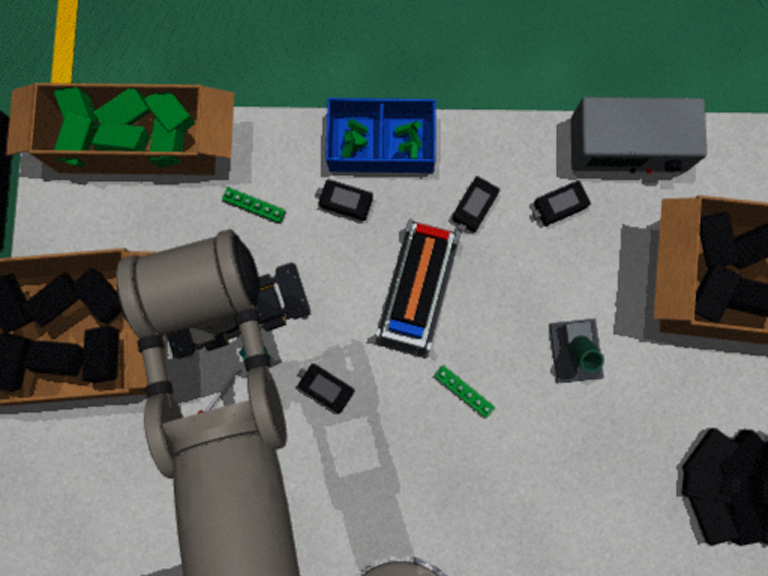

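```bash
python3 -c "
from station import *
print(job_done()); print(state()['clock'])"
```

```text
the job is handed in; nothing more can be done
None
the job is handed in; nothing more can be done
```

The whole job is done in the order asked, and I handed it in at about 24 s on the robot's clock.

- **Cup:** I held the probe along the cup's axis and pushed about 10 mm past the plate's resting height. I held it there for about half a second, with the wrist force up about 2.7 N. That fits the plate being fully down with the nib about half compressed, but I did not see the plate's travel directly.
- **Rail:** I pressed on near the red clamp and drew the tip about 120 mm, to 61 mm past the rail's middle towards the blue clamp. The force stayed at about 2–2.8 N, the tip kept to the measured slope of the rail, and it ended 0.4 mm off the centre line.
- **Fork:** After I let go, the probe hangs upright with its flange at the same height as at the start (0.130 m). The handle is within about 0.7 mm of where it was. The gripper is open and clear of everything.
- **Other things on the bench:** In the last pictures they look to be where they were. I compared these by eye, not by measurement, and the arm partly hid the driver and the turquoise probe in the top view. Both show in place in the other two views.

One disagreement: the force at the first touch put the rail about 1–2 mm higher than the cameras did, so the nib was pressed about 1 mm deeper than planned. It stayed well short of its stop. Wrist force readings also vary by 0.5 to 1 N, so the forces are approximate.

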